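# Load the sherd sample changer

## Task

Hold the blue basket under the chute, push the orange gate's crossbar up with the basket's rim so that all the chips slide into it, then stand the basket with its chips in the changer's pocket at the yellow load mark and turn the wheel one click clockwise (seen from above). Then load the sherds that lie on the table, in any order, one to a pocket, always into the pocket at the load mark, setting each down gently and turning the wheel one click after each, so that at the end an empty pocket stands at the mark behind the last sherd. Leave the other things on the table where they are.

Things in the scene. Friction and masses are not known exactly. Their poses are not given: they have to be found in the camera images.
- changer: sample changer, fixed grey base. Origin on the table under the wheel's axis, z up; -x points to the yellow block (30 x 30, 50 high, at x = -225 to -195) that is the load mark. On it turns a pale grey hexagonal wheel, 158 from axis to sides, 182 to corners, with six wedge-shaped pockets, floor 62 above the table (see stop0), in the middle a red bar grip (see wheel)
- wheel (a joint): angle of the wheel, rad, 0 at the start, growing clockwise seen from above; a sprung detent (0.3 Nm) draws it to the nearest click, every 1.047 rad. Stops at -0.3 and 5.6. Turn it by the red upright bar on the axis: 60 long (along the base's x at 0; turns with the wheel), 14 thick, top 132 and foot 92 above the table, on a hub of radius 32
- stop0 (a point): fixed point: middle of the pocket that is at the load mark, on its floor (62 above the table), 112 from the axis. Pocket walls: radial dividers at the wheel's corners, 5 thick, 20 high; outer lip 10 high, inner face 153 from the axis; hub 32 from it
- stop1 (a point): fixed point: where the middle of a pocket stands one click (60 degrees clockwise) past the load mark
- stop2 (a point): the same, two clicks past the mark
- stop3 (a point): the same, three clicks past the mark
- stop4 (a point): the same, four clicks past the mark
- chute: fixed steel chute on a green stand. Origin on the table straight below its lower edge (the lip, 125 above the table), z up. The channel, 44 wide inside, 52 outside, rises from the lip to +x at 35 degrees, 170 long, side walls 34 high; chips slide out to -x. Under the lip it is free down to the table as far as the stand's foot, 12 high, at x = 50, and its column at x = 82
- gate (a joint): how far the orange lift gate at the chute's lip is raised, m: 0 shut, 0.038 open; 150 g, falls shut by itself. Its plate (74 wide, x = -8 to -4 of the chute) tops out at 153 above the table when shut. Its crossbar, 96 long, hangs at x = 4 to 20, underside 60 above the table: push it up from below with the basket's rim; chips pass from about 0.025 on
- basket: blue open basket 70 x 70, walls and floor 4, rim 40 high; the back wall (x = -35 to -25) is 62 high and carries an upright black handle 10 thick (x = -35 to -25), 34 wide (y), from 61 to 131 above the underside. Origin: centre of the underside, z up, +x away from the handle. 130 to 210 g
- sherd0: Plain buff sherd of a pot wall, 76 long (its x), 40 wide (y), 20 high, 10 to 12 thick, curved lengthwise into a low arch, lying convex side up on its two ends. The long sides are flat, upright, parallel: grip it across its width at mid-length. Origin: centre of its underside, z up. 60 to 130 g. May be absent
- sherd1: Pale, red-striped sherd of a pot wall, 76 long (its x), 36 wide (y), 19 high, 10 to 12 thick, curved lengthwise into a low arch, lying convex side up on its two ends. The long sides are flat, upright, parallel: grip it across its width at mid-length. Origin: centre of its underside, z up. 60 to 130 g. May be absent
- sherd2: Reddish brown, dark-striped sherd of a pot wall, 76 long (its x), 44 wide (y), 21 high, 10 to 12 thick, curved lengthwise into a low arch, lying convex side up on its two ends. The long sides are flat, upright, parallel: grip it across its width at mid-length. Origin: centre of its underside, z up. 60 to 130 g. May be absent
- sherd3: Buff, broad red-banded sherd of a pot wall, 76 long (its x), 40 wide (y), 19 high, 10 to 12 thick, curved lengthwise into a low arch, lying convex side up on its two ends. The long sides are flat, upright, parallel: grip it across its width at mid-length. Origin: centre of its underside, z up. 60 to 130 g. May be absent
- chip0: chunky chip of pottery, about 24 by 23 by 18, 16 g, lying in the chute behind the gate at the start; origin at its centre
- chip1: chunky chip of pottery, about 24 by 23 by 18, 16 g, lying in the chute behind the gate at the start; origin at its centre
- chip2: chunky chip of pottery, about 24 by 23 by 18, 16 g, lying in the chute behind the gate at the start; origin at its centre
- chip3: chunky chip of pottery, about 24 by 23 by 18, 16 g, lying in the chute behind the gate at the start; origin at its centre
- brush: bystander, to be left in place: brush 170 long lying at the back of the table; origin at its underside
- tape: bystander, to be left in place: yellow roll of tape, 84 across, 24 high; origin at its underside
- jar: bystander, to be left in place: closed jar 64 across, 85 high; origin at its underside
- mug: bystander, to be left in place: blue cup 76 across, 95 high; origin at its underside
- caliper: bystander, to be left in place: steel caliper 150 long with a black slide, lying flat; origin at its underside
- glue: bystander, to be left in place: closed bottle 44 across, 100 high; origin at its underside

How it is judged:
On the way, in this order (a step that is already met when the one before it is completed fails the run):
1. every chip has been caught in the basket while the basket is held clear of the table (x of chip0 in the frame of basket between -0.034 and 0.034 m and y of chip0 in the frame of basket between -0.034 and 0.034 m and z of chip0 in the frame of basket between 0 and 0.055 m and x of chip1 in the frame of basket between -0.034 and 0.034 m and y of chip1 in the frame of basket between -0.034 and 0.034 m and z of chip1 in the frame of basket between 0 and 0.055 m and x of chip2 in the frame of basket between -0.034 and 0.034 m and y of chip2 in the frame of basket between -0.034 and 0.034 m and z of chip2 in the frame of basket between 0 and 0.055 m and x of chip3 in the frame of basket between -0.034 and 0.034 m and y of chip3 in the frame of basket between -0.034 and 0.034 m and z of chip3 in the frame of basket between 0 and 0.055 m and height (world z) of basket above 0.025 m), for 0.2 s.
2. the basket with the chips stands released in the pocket at the load mark (horizontal distance between basket and stop0 below 0.03 m and height (world z) of basket below 0.074 m and angle between basket's own z axis and vertical below 0.12 rad and x of chip0 in the frame of basket between -0.034 and 0.034 m and y of chip0 in the frame of basket between -0.034 and 0.034 m and z of chip0 in the frame of basket between 0 and 0.055 m and x of chip1 in the frame of basket between -0.034 and 0.034 m and y of chip1 in the frame of basket between -0.034 and 0.034 m and z of chip1 in the frame of basket between 0 and 0.055 m and x of chip2 in the frame of basket between -0.034 and 0.034 m and y of chip2 in the frame of basket between -0.034 and 0.034 m and z of chip2 in the frame of basket between 0 and 0.055 m and x of chip3 in the frame of basket between -0.034 and 0.034 m and y of chip3 in the frame of basket between -0.034 and 0.034 m and z of chip3 in the frame of basket between 0 and 0.055 m and contact force between the fingers and basket below 0.1 N and contact force between the fingers and sherd0 below 0.1 N and contact force between the fingers and sherd1 below 0.1 N and contact force between the fingers and sherd2 below 0.1 N and contact force between the fingers and sherd3 below 0.1 N and value of joint wheel between -0.12 and 0.12 rad), for 0.2 s.
3. the wheel has been turned one click (horizontal distance between basket and stop1 below 0.03 m and height (world z) of basket below 0.074 m and angle between basket's own z axis and vertical below 0.12 rad and value of joint wheel between 0.9272 and 1.1672 rad and velocity of joint wheel between -0.1 and 0.1 rad/s), for 0.2 s.
4. a sherd lies released in the pocket at the load mark (((horizontal distance between sherd0 and stop0 below 0.04 m and height (world z) of sherd0 below 0.092 m) or (horizontal distance between sherd1 and stop0 below 0.04 m and height (world z) of sherd1 below 0.092 m) or (horizontal distance between sherd2 and stop0 below 0.04 m and height (world z) of sherd2 below 0.092 m) or (horizontal distance between sherd3 and stop0 below 0.04 m and height (world z) of sherd3 below 0.092 m)) and horizontal distance between basket and stop1 below 0.03 m and height (world z) of basket below 0.074 m and angle between basket's own z axis and vertical below 0.12 rad and contact force between the fingers and basket below 0.1 N and contact force between the fingers and sherd0 below 0.1 N and contact force between the fingers and sherd1 below 0.1 N and contact force between the fingers and sherd2 below 0.1 N and contact force between the fingers and sherd3 below 0.1 N), for 0.2 s.
5. the wheel has been turned a second click (horizontal distance between basket and stop2 below 0.03 m and height (world z) of basket below 0.074 m and angle between basket's own z axis and vertical below 0.12 rad and ((horizontal distance between sherd0 and stop1 below 0.04 m and height (world z) of sherd0 below 0.092 m) or (horizontal distance between sherd1 and stop1 below 0.04 m and height (world z) of sherd1 below 0.092 m) or (horizontal distance between sherd2 and stop1 below 0.04 m and height (world z) of sherd2 below 0.092 m) or (horizontal distance between sherd3 and stop1 below 0.04 m and height (world z) of sherd3 below 0.092 m)) and value of joint wheel between 1.9744 and 2.2144 rad and velocity of joint wheel between -0.1 and 0.1 rad/s), for 0.2 s.
6. another sherd lies released in the next pocket, now at the load mark (((horizontal distance between sherd0 and stop0 below 0.04 m and height (world z) of sherd0 below 0.092 m) or (horizontal distance between sherd1 and stop0 below 0.04 m and height (world z) of sherd1 below 0.092 m) or (horizontal distance between sherd2 and stop0 below 0.04 m and height (world z) of sherd2 below 0.092 m) or (horizontal distance between sherd3 and stop0 below 0.04 m and height (world z) of sherd3 below 0.092 m)) and ((horizontal distance between sherd0 and stop1 below 0.04 m and height (world z) of sherd0 below 0.092 m) or (horizontal distance between sherd1 and stop1 below 0.04 m and height (world z) of sherd1 below 0.092 m) or (horizontal distance between sherd2 and stop1 below 0.04 m and height (world z) of sherd2 below 0.092 m) or (horizontal distance between sherd3 and stop1 below 0.04 m and height (world z) of sherd3 below 0.092 m)) and horizontal distance between basket and stop2 below 0.03 m and height (world z) of basket below 0.074 m and angle between basket's own z axis and vertical below 0.12 rad and contact force between the fingers and basket below 0.1 N and contact force between the fingers and sherd0 below 0.1 N and contact force between the fingers and sherd1 below 0.1 N and contact force between the fingers and sherd2 below 0.1 N and contact force between the fingers and sherd3 below 0.1 N), for 0.2 s.
7. the wheel has been turned a third click (horizontal distance between basket and stop3 below 0.03 m and height (world z) of basket below 0.074 m and angle between basket's own z axis and vertical below 0.12 rad and ((horizontal distance between sherd0 and stop1 below 0.04 m and height (world z) of sherd0 below 0.092 m) or (horizontal distance between sherd1 and stop1 below 0.04 m and height (world z) of sherd1 below 0.092 m) or (horizontal distance between sherd2 and stop1 below 0.04 m and height (world z) of sherd2 below 0.092 m) or (horizontal distance between sherd3 and stop1 below 0.04 m and height (world z) of sherd3 below 0.092 m)) and ((horizontal distance between sherd0 and stop2 below 0.04 m and height (world z) of sherd0 below 0.092 m) or (horizontal distance between sherd1 and stop2 below 0.04 m and height (world z) of sherd1 below 0.092 m) or (horizontal distance between sherd2 and stop2 below 0.04 m and height (world z) of sherd2 below 0.092 m) or (horizontal distance between sherd3 and stop2 below 0.04 m and height (world z) of sherd3 below 0.092 m)) and value of joint wheel between 3.0216 and 3.2616 rad and velocity of joint wheel between -0.1 and 0.1 rad/s), for 0.2 s.
At the end, for the whole second after the job is handed in: All chips in the basket; basket upright within 30 mm and each sherd within 40 mm of the middle of its pocket, on its floor, one each in successive pockets, basket first; wheel at rest at a click (0.12 rad), one click per load, so the pocket at the mark is empty; all released (x of chip0 in the frame of basket between -0.034 and 0.034 m and y of chip0 in the frame of basket between -0.034 and 0.034 m and z of chip0 in the frame of basket between 0 and 0.055 m and x of chip1 in the frame of basket between -0.034 and 0.034 m and y of chip1 in the frame of basket between -0.034 and 0.034 m and z of chip1 in the frame of basket between 0 and 0.055 m and x of chip2 in the frame of basket between -0.034 and 0.034 m and y of chip2 in the frame of basket between -0.034 and 0.034 m and z of chip2 in the frame of basket between 0 and 0.055 m and x of chip3 in the frame of basket between -0.034 and 0.034 m and y of chip3 in the frame of basket between -0.034 and 0.034 m and z of chip3 in the frame of basket between 0 and 0.055 m and ((horizontal distance between sherd0 and stop1 below 0.04 m and height (world z) of sherd0 below 0.092 m) or (horizontal distance between sherd1 and stop1 below 0.04 m and height (world z) of sherd1 below 0.092 m) or (horizontal distance between sherd2 and stop1 below 0.04 m and height (world z) of sherd2 below 0.092 m) or (horizontal distance between sherd3 and stop1 below 0.04 m and height (world z) of sherd3 below 0.092 m)) and ((horizontal distance between sherd0 and stop2 below 0.04 m and height (world z) of sherd0 below 0.092 m) or (horizontal distance between sherd1 and stop2 below 0.04 m and height (world z) of sherd1 below 0.092 m) or (horizontal distance between sherd2 and stop2 below 0.04 m and height (world z) of sherd2 below 0.092 m) or (horizontal distance between sherd3 and stop2 below 0.04 m and height (world z) of sherd3 below 0.092 m)) and ((horizontal distance between basket and stop3 below 0.03 m and height (world z) of basket below 0.074 m and angle between basket's own z axis and vertical below 0.12 rad and value of joint wheel between 3.0216 and 3.2616 rad and ((horizontal distance between sherd0 and stop1 below 0.04 m and height (world z) of sherd0 below 0.092 m) or (horizontal distance between sherd0 and stop2 below 0.04 m and height (world z) of sherd0 below 0.092 m)) and ((horizontal distance between sherd1 and stop1 below 0.04 m and height (world z) of sherd1 below 0.092 m) or (horizontal distance between sherd1 and stop2 below 0.04 m and height (world z) of sherd1 below 0.092 m)) and ((horizontal distance between sherd2 and stop1 below 0.04 m and height (world z) of sherd2 below 0.092 m) or (horizontal distance between sherd2 and stop2 below 0.04 m and height (world z) of sherd2 below 0.092 m)) and ((horizontal distance between sherd3 and stop1 below 0.04 m and height (world z) of sherd3 below 0.092 m) or (horizontal distance between sherd3 and stop2 below 0.04 m and height (world z) of sherd3 below 0.092 m)) and (horizontal distance between each of sherd1, sherd2, sherd3 and sherd0 above 0.065 m and horizontal distance between each of sherd2, sherd3 and sherd1 above 0.065 m and horizontal distance between sherd3 and sherd2 above 0.065 m)) or (horizontal distance between basket and stop4 below 0.03 m and height (world z) of basket below 0.074 m and angle between basket's own z axis and vertical below 0.12 rad and value of joint wheel between 4.0688 and 4.3088 rad and ((horizontal distance between sherd0 and stop3 below 0.04 m and height (world z) of sherd0 below 0.092 m) or (horizontal distance between sherd1 and stop3 below 0.04 m and height (world z) of sherd1 below 0.092 m) or (horizontal distance between sherd2 and stop3 below 0.04 m and height (world z) of sherd2 below 0.092 m) or (horizontal distance between sherd3 and stop3 below 0.04 m and height (world z) of sherd3 below 0.092 m)) and ((horizontal distance between sherd0 and stop1 below 0.04 m and height (world z) of sherd0 below 0.092 m) or (horizontal distance between sherd0 and stop2 below 0.04 m and height (world z) of sherd0 below 0.092 m) or (horizontal distance between sherd0 and stop3 below 0.04 m and height (world z) of sherd0 below 0.092 m)) and ((horizontal distance between sherd1 and stop1 below 0.04 m and height (world z) of sherd1 below 0.092 m) or (horizontal distance between sherd1 and stop2 below 0.04 m and height (world z) of sherd1 below 0.092 m) or (horizontal distance between sherd1 and stop3 below 0.04 m and height (world z) of sherd1 below 0.092 m)) and ((horizontal distance between sherd2 and stop1 below 0.04 m and height (world z) of sherd2 below 0.092 m) or (horizontal distance between sherd2 and stop2 below 0.04 m and height (world z) of sherd2 below 0.092 m) or (horizontal distance between sherd2 and stop3 below 0.04 m and height (world z) of sherd2 below 0.092 m)) and ((horizontal distance between sherd3 and stop1 below 0.04 m and height (world z) of sherd3 below 0.092 m) or (horizontal distance between sherd3 and stop2 below 0.04 m and height (world z) of sherd3 below 0.092 m) or (horizontal distance between sherd3 and stop3 below 0.04 m and height (world z) of sherd3 below 0.092 m)))) and contact force between the fingers and basket below 0.1 N and contact force between the fingers and sherd0 below 0.1 N and contact force between the fingers and sherd1 below 0.1 N and contact force between the fingers and sherd2 below 0.1 N and contact force between the fingers and sherd3 below 0.1 N and velocity of joint wheel between -0.1 and 0.1 rad/s and linear speed of each of basket, sherd0, sherd1, sherd2, sherd3 below 0.03 m/s); the robot touches nothing.
It fails at once if a bystander is knocked more than 4 cm out of its place (distance of any of brush, tape, jar, mug, caliper, glue from where it was at the start of the episode above 0.04 m).
It fails at once if a sherd is dropped from well above the wheel or table ((contact force between the fingers and sherd0 below 0.05 N and height (world z) of sherd0 above 0.13 m and linear speed of sherd0 above 0.8 m/s) or (contact force between the fingers and sherd1 below 0.05 N and height (world z) of sherd1 above 0.13 m and linear speed of sherd1 above 0.8 m/s) or (contact force between the fingers and sherd2 below 0.05 N and height (world z) of sherd2 above 0.13 m and linear speed of sherd2 above 0.8 m/s) or (contact force between the fingers and sherd3 below 0.05 N and height (world z) of sherd3 above 0.13 m and linear speed of sherd3 above 0.8 m/s)).
Of sherd0, sherd1, sherd2, sherd3 only 2 to 3 are there at a start; the rules pass over those that are not, and their reading is None.
At some moment in a run one of sherd0, sherd1, sherd2, sherd3 may be knocked a few centimetres aside while the robot is not near it.
It also fails if it takes over 210 s, if anything falls off the work surface, if the arm or the gripper's body presses on something with over 40 N, if the wrist force passes 120 N, or if a joint passes its speed limit or range.

## Robot

A 6-joint arm with a two-finger parallel gripper is mounted at the origin on the work surface. World frame = base frame: x ahead of the robot, y to its left, z up, the work surface at z = 0. Lengths are in m, angles in rad, forces in N, time in s.
With the tool pointing down it reaches from about 0.375 to 0.9 m from the base axis. Payload 3.1 kg.
Tool frame: the origin (TCP) lies on the centre line of the jaws, within the pads' length; the fingertips stand 22 mm ahead of it and the grasp point (between the pads) lies 3 mm ahead of it; z points along the fingers, y is the line along which they close (so a half turn about z gives the same grasp; the last joint's range is limited). The gripper opens to 85 mm and grips with 20 to 120 N. Pads are 22 mm wide; open, the fingers measure 114 mm over their backs; the gripper's body (76 mm by 85 mm) begins 54 mm behind the grasp point. The pads swing forward as they close: fully open they stand 13 mm farther back than shut.
Start: joints at [0.947, 0.527, 1.433, -0, 1.181, -0.178], TCP at [0.269, 0.564, 0.253] pointing down, gripper open.
Joint ranges: [-3.08, 3.08], [-0.75, 2.2], [0.22, 2.44], [-1.43, 4.57], [0, 2.65], [-2.85, 2.85]. Speed limits (rad/s): [2.79, 2.79, 3.14, 3.14, 3.14, 3.14].

## Interface

Orientations are given as a unit quaternion [x, y, z, w].
In Python, from station import manip gives the robot as it stands.
- The arm moves only by the tool hand_motion, called after "Call:" by a JSON object that holds its "fn" and its "kwargs", one argument or row to a line. Schema: {"type":"object","properties":{"segments":{"type":"array","items":{"type":"object","properties":{"xyz":{"type":"array","items":{"type":"number"},"minItems":3,"maxItems":3},"twist":{"type":"number"},"finger_gap":{"type":"number"}},"additionalProperties":false,"required":["finger_gap"]},"minItems":1,"maxItems":20},"clamp_n":{"type":"number"},"only":{"type":"string"},"quiet":{"type":"boolean"},"lines":{"type":"string"}},"required":["segments"],"additionalProperties":false}. segments is a list of rows, 1 to 20 of them, each an object with the fields xyz (a list: dx, dy, dz in m), twist (a turn about the tool's z in rad), finger_gap (the opening from 0.0 (shut) to 1.0 (fully open)); a field left out counts as zero (the opening has to be given); each row is the pose to reach, as a shift and turn from the pose commanded when the call began, along the tool's axes at that moment; what a row does not reach only later rows make up. A row lasts 1/10 s, in which the tool goes at most 0.05 m and 0.15 rad, less where a joint would pass 70% of its speed; a pose out of reach is approached as far as the arm can. The fingers move at their own pace and stop on an object; clamp_n is the grip in N (left out, the last holds). Time passes only in rows, so rows that do not move let the fingers close. The tool returns the time, the measured TCP pose, the force, the opening and the grip force at its end. only (a regular expression) keeps the lines of the reply that match it, lines (a string "A,B") keeps lines A to B, and quiet returns only ok. Input that does not fit is refused with a message, and nothing moves.
- manip.sense(): the state, without advancing time (a new reading comes with each control period).
- manip.snapshot(name): name is "scene" or "top"; returns a dict with "pixels" (400x640x3 uint8, red, green, blue), "range_z" (400x640 float32, m along the optical axis (not along the pixel's ray), 0 where there is no reading), "fov_y" (degrees; the focal length in pixels is half the picture's height over the tangent of half this angle, whatever the lens; pixels are square), "cx", "cy" (the principal point, pixels), "R" (3x3) and "t" (3): a world point X has camera coordinates R X + t. Camera axes: x right, y down, z forward; pixel columns grow to the right and rows downward; lengths in m; the calibration is good to about 2 mm. A picture is of the moment at which its call begins.
- manip.sign_off(): hands the job in; it is judged then, once.
The state is a dict: "t": time; "q": joint angles; "qd": joint speeds; "tau": joint torques, N m; "tcp_pos": TCP position; "tool_rot": TCP orientation; "force": force on the tool from outside, world axes, zero at the start; "ft_torque": the same for the moment, N m; "finger_gap": opening from 0.0 (shut) to 1.0 (fully open); "gripper_force": force on a finger pad.
Only numpy, scipy, OpenCV 4.12 (cv2) and the standard library are available. Lean on these libraries where they do the work, as an engineer would, in place of code of your own. Each camera call takes 0.05 s, during which the arm holds its last target. There are 200 camera calls.

## Working session

There is one attempt and no reset: what is moved stays moved. The work goes in short steps, Python scripts to look and compute and a tool call to move; the robot and the scene stay as the last step left them, time stands still between calls to the robot, and variables do not carry over. Pictures are saved under pics/ and viewed, at most 15 in all, crops included, and the job is handed in when it is done.

```bash
ls; mkdir -p pics; cat > h.py <<'E'
import numpy as np, cv2
from station import manip
def snap(n):
    s=manip.snapshot(n); s['f']=200/np.tan(np.radians(s['fov_y'])/2); s['R']=np.array(s['R']); s['t']=np.array(s['t']); return s
def save(s,name): cv2.imwrite('pics/'+name,cv2.cvtColor(s['pixels'],cv2.COLOR_RGB2BGR))
def cloud(s):
    v,u=np.mgrid[0:400,0:640]; z=s['range_z']
    P=np.stack([(u-s['cx'])/s['f']*z,(v-s['cy'])/s['f']*z,z],-1)
    W=(P-s['t'])@s['R']; W[z<=0]=np.nan; return W
def onplane(s,u,v,h):
    d=s['R'].T@np.array([(u-s['cx'])/s['f'],(v-s['cy'])/s['f'],1]); c=-s['R'].T@s['t']
    return c+d*(h-c[2])/d[2]
def proj(s,X):
    p=s['R']@np.array(X)+s['t']; return s['cx']+s['f']*p[0]/p[2], s['cy']+s['f']*p[1]/p[2]
E
python3 - <<'E'
from h import *
for n in('scene','top'):
    s=snap(n); save(s,n+'0.png'); print(n,s['fov_y'],-s['R'].T@s['t'],s['R'].round(3).tolist()); 
print(manip.sense())
E
```

```text
pics
station.py
scene 46.91174790223083 [1.73526607 0.06358974 1.23159993] [[-0.049, 0.999, 0.012], [0.683, 0.042, -0.729], [-0.729, -0.027, -0.684]]
top 56.10677714800005 [0.44424002 0.0213029  1.13109779] [[0.017, -1.0, 0.014], [-0.988, -0.019, -0.151], [0.151, -0.012, -0.988]]
{'t': 0.1, 'q': array([ 9.46511029e-01,  5.28369523e-01,  1.43380574e+00,  6.90917657e-06,
        1.18142530e+00, -1.78494864e-01]), 'qd': array([ 0.00054943, -0.00314446, -0.0026427 , -0.0011783 , -0.00253915,
       -0.00056658]), 'tau': array([-4.09894328e-04, -4.43305600e+01, -1.78585374e+01, -1.44234709e-04,
        3.78856043e-03,  1.20527247e-05]), 'tcp_pos': array([0.26908076, 0.56341988, 0.25242367]), 'tool_rot': array([ 2.21055310e-01,  9.75260756e-01, -9.22910577e-04, -3.95184000e-04]), 'force': array([ 0.36930595,  0.23831305, -1.20495085]), 'ft_torque': array([-0.01441658, -0.00152874,  0.01425682]), 'gripper_force': 0.0, 'finger_gap': 1.0008263813952947}
```

View pics/scene0.png

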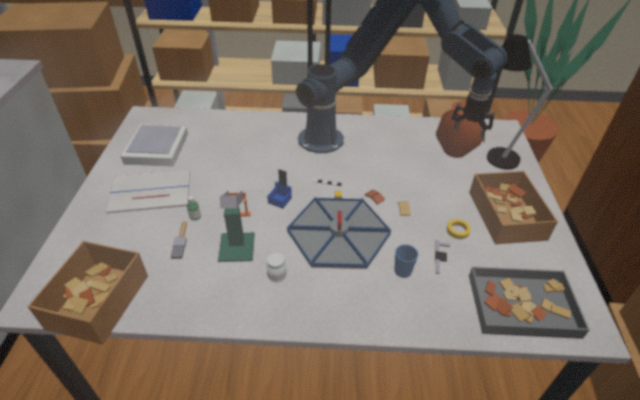

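View pics/top0.png

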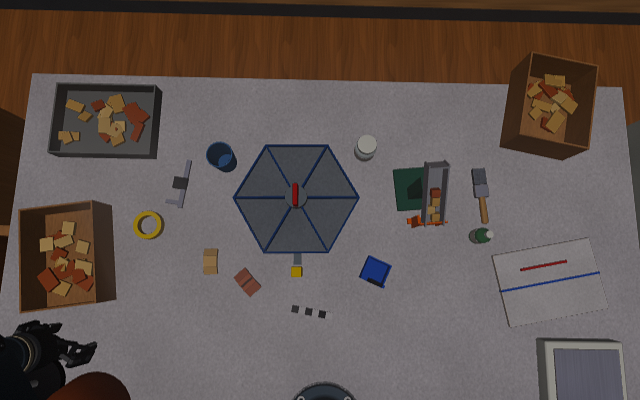

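The top view shows the wheel at (295,196), load mark (297,271), basket (375,271), gate and lip at (430,222), and two sherds at (210,261) (buff) and (247,282) (reddish). The scene view agrees: basket (280,195), chute (235,215).

```bash
cat >> h.py <<'E'
def blob(s,W,lo,hi,box,zlo=None,zhi=None):
    hsv=cv2.cvtColor(s['pixels'],cv2.COLOR_RGB2HSV); m=cv2.inRange(hsv,np.array(lo),np.array(hi))>0
    b=np.zeros_like(m); b[box[1]:box[3],box[0]:box[2]]=1; m&=b
    if zlo is not None: m&=(W[...,2]>zlo)
    if zhi is not None: m&=(W[...,2]<zhi)
    P=W[m]; P=P[~np.isnan(P[:,0])]; return m,P
def rect(P):
    c,sz,a=cv2.minAreaRect((P[:,:2]*1000).astype(np.float32)); return np.round(c,1),np.round(sz,1),round(a,1)
E
python3 - <<'E'
from h import *
s=snap('top');W=cloud(s)
def show(n,m,P): print(n,len(P),'mean',P.mean(0).round(4),'z pct',np.percentile(P[:,2],[2,50,98]).round(3),rect(P))
show('mark',*blob(s,W,(18,120,80),(35,255,255),(280,255,310,285),.04))
show('bar',*blob(s,W,(0,150,60),(8,255,255),(280,170,310,220),.11))
show('buff',*blob(s,W,(0,60,60),(30,255,255),(195,240,225,280),.006))
show('brown',*blob(s,W,(0,60,40),(30,255,255),(227,262,265,300),.006))
show('basket',*blob(s,W,(105,100,40),(130,255,255),(350,245,400,295),.03,.05))
show('basketall',*blob(s,W,(105,100,40),(130,255,255),(350,245,400,295)))
show('handle',*blob(s,W,(0,0,0),(180,255,255),(345,240,410,310),.07,.14))
show('wheelpl',*blob(s,W,(0,0,0),(180,255,255),(225,135,370,262),.055,.086))
show('chute',*blob(s,W,(0,0,0),(180,60,255),(410,155,460,235),.15,.30))
show('gate',*blob(s,W,(3,150,100),(18,255,255),(400,205,460,235),.05,.18))
P=W[200:260,400:460].reshape(-1,3)
hsv=cv2.cvtColor(s['pixels'],cv2.COLOR_RGB2HSV)
big=cv2.resize(s['pixels'][145:245,370:470],None,fx=6,fy=6,interpolation=cv2.INTER_CUBIC)
cv2.imwrite('pics/ch.png',big[...,::-1])
s=snap('scene');big=cv2.resize(s['pixels'][160:260,180:310],None,fx=6,fy=6,interpolation=cv2.INTER_CUBIC)
cv2.imwrite('pics/ch2.png',big[...,::-1])
E
```

```text
mark 101 mean [0.4169 0.0874 0.0506] z pct [0.047 0.051 0.054] (array([417. ,  86.4]), array([25.4, 28.3]), 1.0)
bar 83 mean [0.6261 0.0913 0.1327] z pct [0.129 0.133 0.136] (array([626.9,  91.2]), array([57.8,  8.4]), 1.6)
buff 344 mean [0.443  0.3406 0.0179] z pct [0.01  0.019 0.024] (array([443.5, 340.9]), array([72.9, 39.7]), 2.8)
brown 374 mean [0.3847 0.2303 0.019 ] z pct [0.011 0.02  0.026] (array([385.1, 230.9]), array([74.3, 43.8]), 44.0)
basket 110 mean [ 0.4322 -0.145   0.0397] z pct [0.031 0.041 0.046] (array([ 422.1, -140.6]), array([70.1, 69.5]), 65.6)
basketall 579 mean [ 0.4241 -0.1431  0.0194] z pct [0.001 0.007 0.104] (array([ 419.9, -145.7]), array([81.1, 69.7]), 65.9)
handle 63 mean [ 0.3958 -0.1257  0.1252] z pct [0.074 0.131 0.135] (array([ 394.9, -128.1]), array([33. ,  9.9]), 66.6)
wheelpl 10211 mean [0.6293 0.0897 0.0651] z pct [0.059 0.063 0.084] (array([630.5,  80.1]), array([329.2, 425.1]), 5.3)
chute 1135 mean [ 0.6401 -0.2684  0.2021] z pct [0.154 0.201 0.252] (array([ 622.2, -269.9]), array([158.6,  53.6]), 6.0)
gate 147 mean [ 0.5636 -0.2667  0.1356] z pct [0.067 0.151 0.175] (array([ 573. , -269.4]), array([45.4, 85.1]), 5.8)
```

View pics/ch.png

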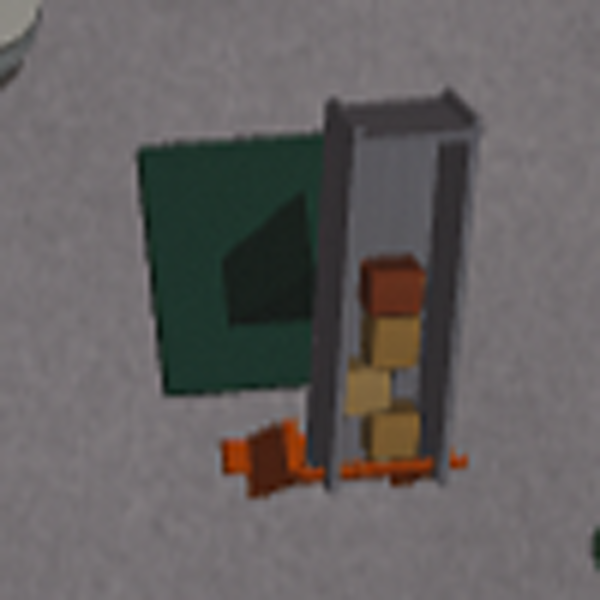

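View pics/ch2.png

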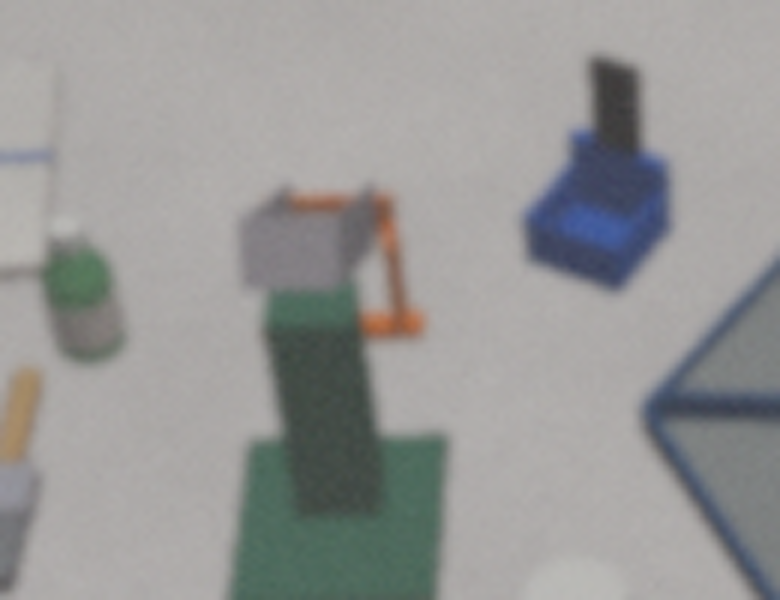

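The crops show the chute running up the image with lip at the bottom, the gate's plate at crop (390,470), its crossbar sticking out at (240,455), four chips inside, and the basket's handle on its robot side. The basket position agrees from rim and handle: centre (0.422,-0.140), x axis at -23.4°.

```bash
cat >> h.py <<'E'
from scipy.spatial.transform import Rotation as Ro
def go(p,yaw):  # yaw: closing-axis angle in deg (mod 180)
    s=manip.sense(); R=Ro.from_quat(s['tool_rot']).as_matrix(); d=R.T@(np.array(p)-s['tcp_pos'])
    cur=np.degrees(np.arctan2(R[1,1],R[0,1])); e=(yaw-cur+90)%180-90
    for k in(0,180,-180):
        q6=np.arctan2(p[1],p[0])-np.radians(cur+e+k)
        q6=s['q'][5]+ (np.arctan2(p[1],p[0])-s['q'][0]) - np.radians(e+k)
        if abs(q6)<2.7: print('turn',round(-np.radians(e+k),3),'q6',round(q6,2))
    print('shift',d.round(4),'cur',s['tcp_pos'].round(4),'yaw',round(cur,1),'z',R[:,2].round(3),'t',s['t'])
E
python3 - <<'E'
from h import *
s=snap('top');W=cloud(s)
m,P=blob(s,W,(3,150,100),(18,255,255),(400,205,460,235),.145,.16); print('plate',len(P),P.mean(0),rect(P))
m,P=blob(s,W,(3,150,60),(18,255,255),(400,205,460,235),.045,.085); print('bar',len(P),P.mean(0),rect(P),np.percentile(P[:,2],[5,50,95]))
m,P=blob(s,W,(0,0,0),(180,70,255),(415,150,460,235),.13,.30)
# floor/wall: height above incline
for a in(4,5,6,7):
    e=np.array([np.cos(np.radians(a)),np.sin(np.radians(a))]);n=np.array([-e[1],e[0]])
    w=P[:,:2]@n; u=P[:,:2]@e; lo=[w[(u>x)&(u<x+.02)].min() for x in np.arange(.54,.68,.02)]; hi=[w[(u>x)&(u<x+.02)].max() for x in np.arange(.54,.68,.02)]
    print(a,np.round(lo,3),np.round(hi,3))
a=np.radians(6);e=np.array([np.cos(a),np.sin(a)]);n=np.array([-e[1],e[0]])
w=P[:,:2]@n;u=P[:,:2]@e; mid=(np.percentile(w,1)+np.percentile(w,99))/2
f=abs(w-mid)<.018; sel=f
k=np.polyfit(u[sel],P[sel,2],1); print('mid',mid,'slope deg',np.degrees(np.arctan(k[0])),'u at z=.125',(.125-k[1])/k[0],'u min',u.min())
t=P[(~f)]; tu=u[~f]; print('top end: u max',u.max(), 'zmax',P[:,2].max())
# stand foot
m,F=blob(s,W,(60,60,20),(95,255,255),(385,160,430,220),.006,.02); print('foot',rect(F), (F[:,:2]@e).min(),(F[:,:2]@e).max())
hd=np.array([.3949,-.1281]); go([.395,-.128,.20],-23.4)
E
```

```text
plate 91 [ 0.56053985 -0.27907522  0.1527943 ] (array([ 562.7, -275.5]), array([23.5, 71.6]), 5.7)
bar 50 [ 0.56308018 -0.24831176  0.07093834] (array([ 563.3, -268.1]), array([25.8, 81.4]), 5.8) [0.06466664 0.06936108 0.08328457]Traceback (most recent call last):
  File "<stdin>", line 9, in <module>
    return umr_minimum(a, axis, None, out, keepdims, initial, where)
ValueError: zero-size array to reduction operation minimum which has no identity
```

```bash
python3 - <<'E'
from h import *
s=snap('top');W=cloud(s)
m,P=blob(s,W,(0,0,0),(180,70,255),(415,150,460,235),.13,.30)
for a in(4,5,6,7):
    e=np.array([np.cos(np.radians(a)),np.sin(np.radians(a))]);n=np.array([-e[1],e[0]])
    w=P[:,:2]@n; u=P[:,:2]@e; r=np.linspace(u.min(),u.max(),8)
    g=[w[(u>=x)&(u<=y)] for x,y in zip(r,r[1:])]
    print(a,np.round([x.min() for x in g],4),np.round([x.max() for x in g],4))
a=np.radians(6);e=np.array([np.cos(a),np.sin(a)]);n=np.array([-e[1],e[0]])
w=P[:,:2]@n;u=P[:,:2]@e; mid=(np.percentile(w,1)+np.percentile(w,99))/2
f=abs(w-mid)<.014
k=np.polyfit(u[f],P[f,2],1); r=abs(np.polyval(k,u)-P[:,2]); f&=r<.006;k=np.polyfit(u[f],P[f,2],1)
print('mid',mid,'slope',np.degrees(np.arctan(k[0])),'u at z=.125',(.125-k[1])/k[0],'umin',u.min(),'umax',u.max(),'zmax',P[:,2].max())
m,G=blob(s,W,(3,150,100),(18,255,255),(400,205,460,235),.147,.158); print('plate u,w',np.percentile(G[:,:2]@e,[2,50,98]),np.percentile(G[:,:2]@n,[1,99]))
m,G=blob(s,W,(3,150,60),(18,255,255),(400,205,460,235),.06,.08); print('bar u,w',np.percentile(G[:,:2]@e,[2,50,98]),np.percentile(G[:,:2]@n,[1,99]))
m,F=blob(s,W,(60,60,20),(95,255,255),(385,160,430,220),.006,.02); print('foot',rect(F), (F[:,:2]@e).min(),(F[:,:2]@e).max())
go([.395,-.128,.20],-23.4)
E
```

```text
4 [-0.3414 -0.3406 -0.3401 -0.3399 -0.3395 -0.3378 -0.3355] [-0.2883 -0.2873 -0.2869 -0.2858 -0.2849 -0.2844 -0.2843]
5 [-0.3506 -0.3501 -0.3501 -0.3503 -0.3503 -0.3491 -0.3472] [-0.2977 -0.2969 -0.2971 -0.2962 -0.2958 -0.2959 -0.2959]
6 [-0.3597 -0.3595 -0.3601 -0.3606 -0.361  -0.3602 -0.3588] [-0.307  -0.3064 -0.307  -0.3065 -0.3067 -0.307  -0.3072]
7 [-0.3686 -0.3688 -0.3698 -0.3708 -0.3716 -0.3714 -0.3702] [-0.3162 -0.3157 -0.3168 -0.3167 -0.3175 -0.3179 -0.3185]
mid -0.33321051378083055 slope 38.36987583292616 u at z=.125 0.5315837812009757 umin 0.5112454757286751 umax 0.6691864138248538 zmax 0.2554987733278308
plate u,w [0.51903029 0.52721998 0.54143254] [-0.36775719 -0.2976443 ]
bar u,w [0.51920269 0.53501059 0.54385589] [-0.36507521 -0.28557433]
foot (array([ 670.4, -251.5]), array([127.9,  93.7]), 5.1) 0.5766127868827711 0.704194615443427
turn 1.533 q6 0.1
shift [-0.4117 -0.5699  0.0533] cur [0.2693 0.5637 0.2529] yaw 64.5 z [-0.    -0.001 -1.   ] t 0.3
```

Call:
{"fn": "hand_motion", "kwargs": {
  "segments": [
    {"xyz": [-0.32, -0.25, 0], "twist": 0.8, "finger_gap": 1},
    {"xyz": [-0.32, -0.25, 0], "twist": 0.8, "finger_gap": 1},
    {"xyz": [-0.32, -0.25, 0], "twist": 0.8, "finger_gap": 1},
    {"xyz": [-0.32, -0.25, 0], "twist": 0.8, "finger_gap": 1},
    {"xyz": [-0.32, -0.25, 0], "twist": 0.8, "finger_gap": 1},
    {"xyz": [-0.32, -0.25, 0], "twist": 0.8, "finger_gap": 1},
    {"xyz": [-0.32, -0.25, 0], "twist": 0.8, "finger_gap": 1},
    {"xyz": [-0.412, -0.57, 0.053], "twist": 1.533, "finger_gap": 1},
    {"xyz": [-0.412, -0.57, 0.053], "twist": 1.533, "finger_gap": 1},
    {"xyz": [-0.412, -0.57, 0.053], "twist": 1.533, "finger_gap": 1},
    {"xyz": [-0.412, -0.57, 0.053], "twist": 1.533, "finger_gap": 1},
    {"xyz": [-0.412, -0.57, 0.053], "twist": 1.533, "finger_gap": 1},
    {"xyz": [-0.412, -0.57, 0.053], "twist": 1.533, "finger_gap": 1},
    {"xyz": [-0.412, -0.57, 0.053], "twist": 1.533, "finger_gap": 1},
    {"xyz": [-0.412, -0.57, 0.053], "twist": 1.533, "finger_gap": 1},
    {"xyz": [-0.412, -0.57, 0.053], "twist": 1.533, "finger_gap": 1},
    {"xyz": [-0.412, -0.57, 0.053], "twist": 1.533, "finger_gap": 1}
  ],
  "clamp_n": 30
}}

```text
t: 2.0
tcp_pos: [0.3952, -0.1284, 0.2002]
tool_rot: [0.836, 0.548, -0.0, -0.0]
force: [-1.0, -0.1, -0.2]
finger_gap: 1.0
gripper_force: 0.0
```

```bash
python3 -c "
from h import *
go([.395,-.128,.112],-23.4)"
```

```text
turn -0.002 q6 0.09
shift [ 0.0003 -0.0003  0.0882] cur [ 0.3952 -0.1284  0.2002] yaw -23.5 z [-0.     0.001 -1.   ] t 2.0
```

Call:
{"fn": "hand_motion", "kwargs": {
  "segments": [
    {"xyz": [0, 0, 0.04], "finger_gap": 1},
    {"xyz": [0, 0, 0.07], "finger_gap": 1},
    {"xyz": [0, 0, 0.088], "finger_gap": 1},
    {"xyz": [0, 0, 0.088], "finger_gap": 1},
    {"xyz": [0, 0, 0.088], "finger_gap": 0},
    {"xyz": [0, 0, 0.088], "finger_gap": 0},
    {"xyz": [0, 0, 0.088], "finger_gap": 0},
    {"xyz": [0, 0, 0.088], "finger_gap": 0},
    {"xyz": [0, 0, 0.088], "finger_gap": 0},
    {"xyz": [0, 0, 0.088], "finger_gap": 0},
    {"xyz": [0, 0, 0.088], "finger_gap": 0},
    {"xyz": [0, 0, 0.083], "finger_gap": 0},
    {"xyz": [0, 0, 0.076], "finger_gap": 0},
    {"xyz": [0, 0, 0.076], "finger_gap": 0}
  ],
  "clamp_n": 50
}}

```text
t: 3.4
tcp_pos: [0.3959, -0.1284, 0.1252]
tool_rot: [0.836, 0.549, 0.0, 0.001]
force: [-0.1, -0.4, -0.6]
finger_gap: 0.109
gripper_force: 52.4
```

```bash
python3 -c "
from h import *
import numpy as np
e=np.array([.9945,.1045]);o=np.array([.5599,-.2760])
s=snap('top');W=cloud(s);m,P=blob(s,W,(105,100,40),(130,255,255),(330,225,420,305),.035,.057);print(P.mean(0),rect(P),np.percentile(P[:,2],[5,50,95]))
h=o-e*.110; print(h); go([*h,.1242],6); h=o-e*.048; print(h); go([*h,.1242],6); save(s,'g.png')
for z in (.1,): print(onplane(s,482,235,.08))"
```

```text
[ 0.44183596 -0.1153573   0.05046057] (array([ 432.3, -120. ]), array([25.3, 68.3]), 64.8) [0.03857891 0.05277659 0.05615584]
[ 0.450505 -0.287495]
turn -0.513 q6 -0.67
turn 2.629 q6 2.47
shift [-0.1244  0.1134  0.0009] cur [ 0.3958 -0.1283  0.1249] yaw -23.4 z [ 0.001 -0.001 -1.   ] t 3.45
[ 0.512164 -0.281016]
turn -0.513 q6 -0.61
turn 2.629 q6 2.54
shift [-0.094   0.1674  0.001 ] cur [ 0.3958 -0.1283  0.1249] yaw -23.4 z [ 0.001 -0.001 -1.   ] t 3.45
[ 0.52771326 -0.43591222  0.08      ]
```

View pics/g.png

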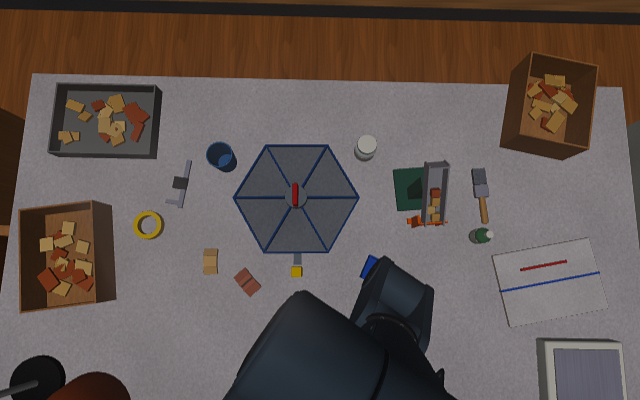

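The basket is gripped and lifted ~12 mm (only its front rim shows, at (372,267)). Now to the chute.

Call:
{"fn": "hand_motion", "kwargs": {
  "segments": [
    {"xyz": [-0.03, 0.03, 0], "twist": -0.13, "finger_gap": 0},
    {"xyz": [-0.06, 0.06, 0], "twist": -0.26, "finger_gap": 0},
    {"xyz": [-0.09, 0.085, 0], "twist": -0.39, "finger_gap": 0},
    {"xyz": [-0.115, 0.105, 0], "twist": -0.513, "finger_gap": 0},
    {"xyz": [-0.124, 0.113, 0], "twist": -0.513, "finger_gap": 0},
    {"xyz": [-0.124, 0.113, 0], "twist": -0.513, "finger_gap": 0},
    {"xyz": [-0.116, 0.128, 0], "twist": -0.513, "finger_gap": 0},
    {"xyz": [-0.109, 0.141, 0], "twist": -0.513, "finger_gap": 0},
    {"xyz": [-0.101, 0.154, 0], "twist": -0.513, "finger_gap": 0},
    {"xyz": [-0.094, 0.167, 0], "twist": -0.513, "finger_gap": 0},
    {"xyz": [-0.094, 0.167, 0], "twist": -0.513, "finger_gap": 0}
  ]
}}

```text
t: 4.55
tcp_pos: [0.5106, -0.2776, 0.1236]
tool_rot: [0.669, 0.744, -0.0, -0.002]
force: [-0.2, 1.0, -2.0]
finger_gap: 0.111
gripper_force: 63.5
```

```bash
python3 -c "
from h import *
e=np.array([.9945,.1045]);n=np.array([-e[1],e[0]])
s=manip.sense();print(s['tcp_pos'],(s['tcp_pos'][:2]-[.5599,-.276])@np.array([e,n]).T)
s=snap('scene');big=cv2.resize(s['pixels'][160:260,180:310],None,fx=5,fy=5,interpolation=cv2.INTER_CUBIC)
cv2.imwrite('pics/c3.png',big[...,::-1])"
```

```text
[ 0.51064607 -0.27760405  0.12364756] [-0.04915065  0.00355181]
```

View pics/c3.png

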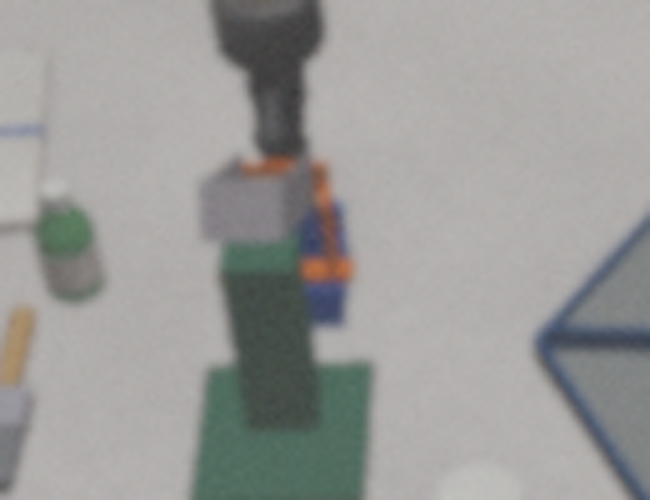

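The basket stands under the gate's crossbar (crop (325,270)), behind the column; lift now.

Call:
{"fn": "hand_motion", "kwargs": {
  "segments": [
    {"xyz": [-0.001, 0, -0.007], "finger_gap": 0},
    {"xyz": [-0.001, 0, -0.014], "finger_gap": 0},
    {"xyz": [-0.001, 0, -0.021], "finger_gap": 0},
    {"xyz": [-0.001, 0, -0.028], "finger_gap": 0},
    {"xyz": [-0.001, 0, -0.035], "finger_gap": 0},
    {"xyz": [-0.001, 0, -0.042], "finger_gap": 0},
    {"xyz": [-0.001, 0, -0.045], "finger_gap": 0},
    {"xyz": [-0.001, 0, -0.045], "finger_gap": 0},
    {"xyz": [-0.001, 0, -0.045], "finger_gap": 0},
    {"xyz": [-0.001, 0, -0.045], "finger_gap": 0},
    {"xyz": [-0.001, 0, -0.045], "finger_gap": 0},
    {"xyz": [-0.001, 0, -0.045], "finger_gap": 0},
    {"xyz": [-0.001, 0, -0.045], "finger_gap": 0},
    {"xyz": [-0.001, 0, -0.045], "finger_gap": 0},
    {"xyz": [-0.001, 0, -0.045], "finger_gap": 0},
    {"xyz": [-0.001, 0, -0.045], "finger_gap": 0}
  ]
}}

```text
t: 6.2
tcp_pos: [0.5116, -0.2817, 0.1693]
tool_rot: [0.669, 0.743, 0.0, 0.0]
force: [0.2, -1.3, -3.7]
finger_gap: 0.101
gripper_force: 63.1
```

```bash
python3 -c "
from h import *
s=manip.sense();print(s['tcp_pos'])
a=snap('top');W=cloud(a);A=cv2.resize(a['pixels'][150:250,370:470],None,fx=4,fy=4,interpolation=cv2.INTER_CUBIC)
m,P=blob(a,W,(3,150,60),(18,255,255),(400,195,460,240),.16);print('gate top',len(P),P[:,2].max() if len(P) else 0)
s=snap('scene');B=cv2.resize(s['pixels'][160:260,190:290],None,fx=4,fy=4,interpolation=cv2.INTER_CUBIC)
cv2.imwrite('pics/c4.png',np.hstack([A,B])[...,::-1])"
```

```text
[ 0.5116171  -0.28165191  0.16933768]
gate top 61 0.19381033023735433
```

View pics/c4.png

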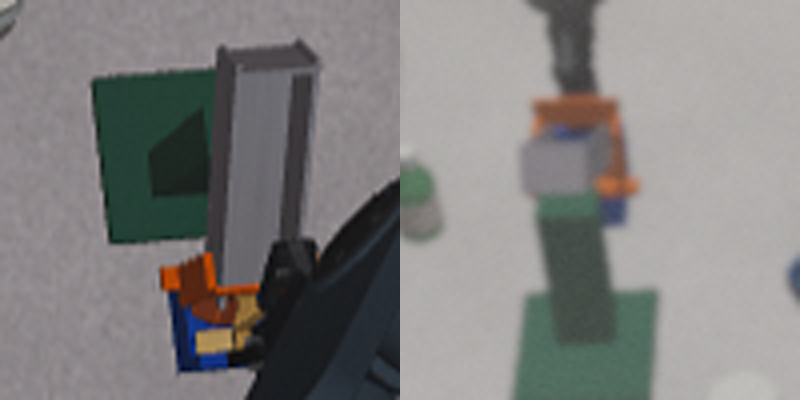

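The chute is empty and chips lie in the basket (left half, (215,330)). Lower, back out, raise.

Call:
{"fn": "hand_motion", "kwargs": {
  "segments": [
    {"xyz": [0, 0, 0.01], "finger_gap": 0},
    {"xyz": [0, 0, 0.02], "finger_gap": 0},
    {"xyz": [0, 0, 0.03], "finger_gap": 0},
    {"xyz": [0, 0, 0.04], "finger_gap": 0},
    {"xyz": [0, 0, 0.046], "finger_gap": 0},
    {"xyz": [0, 0, 0.046], "finger_gap": 0},
    {"xyz": [0, -0.02, 0.046], "finger_gap": 0},
    {"xyz": [0, -0.04, 0.046], "finger_gap": 0},
    {"xyz": [0, -0.06, 0.046], "finger_gap": 0},
    {"xyz": [0, -0.08, 0.046], "finger_gap": 0},
    {"xyz": [0, -0.08, 0.03], "finger_gap": 0},
    {"xyz": [0, -0.08, 0], "finger_gap": 0},
    {"xyz": [0, -0.08, -0.03], "finger_gap": 0},
    {"xyz": [0, -0.08, -0.06], "finger_gap": 0},
    {"xyz": [0, -0.08, -0.065], "finger_gap": 0},
    {"xyz": [0, -0.08, -0.065], "finger_gap": 0}
  ]
}}

```text
t: 7.9
tcp_pos: [0.4325, -0.2903, 0.2352]
tool_rot: [0.669, 0.743, -0.0, 0.002]
force: [0.3, -0.4, -2.6]
finger_gap: 0.105
gripper_force: 63.4
```

```bash
python3 -c "
from h import *
a=snap('top');W=cloud(a);save(a,'c5.png')
go([.484,.0873,.235],1.5)
s=snap('scene');A=cv2.resize(s['pixels'][150:250,200:360],None,fx=5,fy=5,interpolation=cv2.INTER_CUBIC);cv2.imwrite('pics/c6.png',A[...,::-1])"
```

```text
turn 0.079 q6 0.15
shift [ 0.3693  0.0915 -0.001 ] cur [ 0.4318 -0.2896  0.2339] yaw 6.0 z [-0.  0. -1.] t 7.95
```

View pics/c6.png

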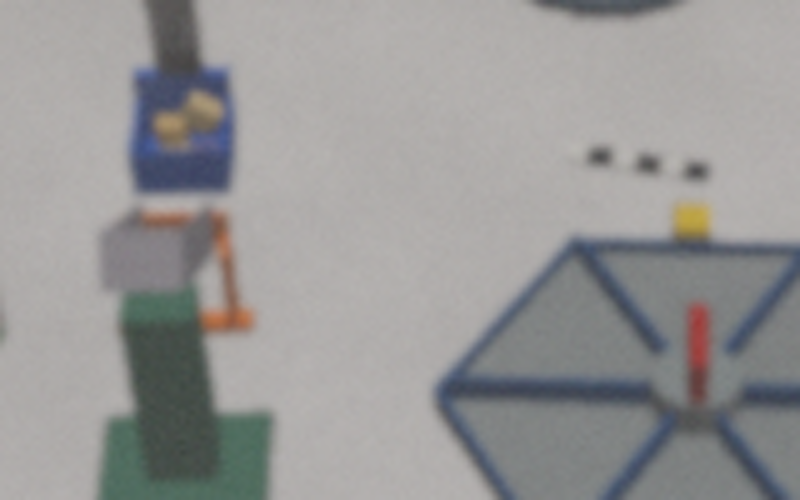

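The basket (crop (185,130)) hangs clear with chips inside; the gate has shut. Move over the pocket.

Call:
{"fn": "hand_motion", "kwargs": {
  "segments": [
    {"xyz": [0.03, 0.007, 0], "twist": 0.02, "finger_gap": 0},
    {"xyz": [0.065, 0.016, 0], "twist": 0.04, "finger_gap": 0},
    {"xyz": [0.1, 0.025, 0], "twist": 0.079, "finger_gap": 0},
    {"xyz": [0.135, 0.034, 0], "twist": 0.079, "finger_gap": 0},
    {"xyz": [0.17, 0.042, 0], "twist": 0.079, "finger_gap": 0},
    {"xyz": [0.205, 0.051, 0], "twist": 0.079, "finger_gap": 0},
    {"xyz": [0.24, 0.06, 0], "twist": 0.079, "finger_gap": 0},
    {"xyz": [0.275, 0.068, 0], "twist": 0.079, "finger_gap": 0},
    {"xyz": [0.31, 0.077, 0], "twist": 0.079, "finger_gap": 0},
    {"xyz": [0.34, 0.085, 0], "twist": 0.079, "finger_gap": 0},
    {"xyz": [0.36, 0.09, 0], "twist": 0.079, "finger_gap": 0},
    {"xyz": [0.369, 0.0915, 0], "twist": 0.079, "finger_gap": 0},
    {"xyz": [0.369, 0.0915, 0], "twist": 0.079, "finger_gap": 0},
    {"xyz": [0.369, 0.0915, 0], "twist": 0.079, "finger_gap": 0}
  ]
}}

```text
t: 9.4
tcp_pos: [0.4837, 0.086, 0.2335]
tool_rot: [0.698, 0.716, -0.001, -0.001]
force: [0.5, -0.8, -2.5]
finger_gap: 0.108
gripper_force: 63.4
```

```bash
python3 -c "
from h import *
go([.484,.0873,.175],1.5)
a=snap('top');W=cloud(a)
s=snap('scene');V=cloud(s)
m,P=blob(s,V,(105,120,40),(130,255,255),(240,130,420,260),.12,.2);print('bk',len(P),P.mean(0),rect(P))
t=P[P[:,2]>np.percentile(P[:,2],0)];x=P[(P[:,2]<.175)];print(x[:,1].min(),x[:,1].max(),x[:,0].max(),np.percentile(P[:,2],[2,50,98]))
A=cv2.resize(s['pixels'][150:250,270:400],None,fx=6,fy=6,interpolation=cv2.INTER_CUBIC);cv2.imwrite('pics/c7.png',A[...,::-1])"
```

```text
turn -0.0 q6 0.15
shift [0.0013 0.0004 0.0585] cur [0.4837 0.086  0.2335] yaw 1.5 z [-0.002 -0.    -1.   ] t 9.4
bk 4 [0.49326868 0.10190645 0.14018325] (array([489.5,  90.4]), array([49.7,  7.3]), 78.5)
0.11399733168207389 0.11432536940790639 0.4980908344563555 [0.12235934 0.12767218 0.18002665]
```

View pics/c7.png

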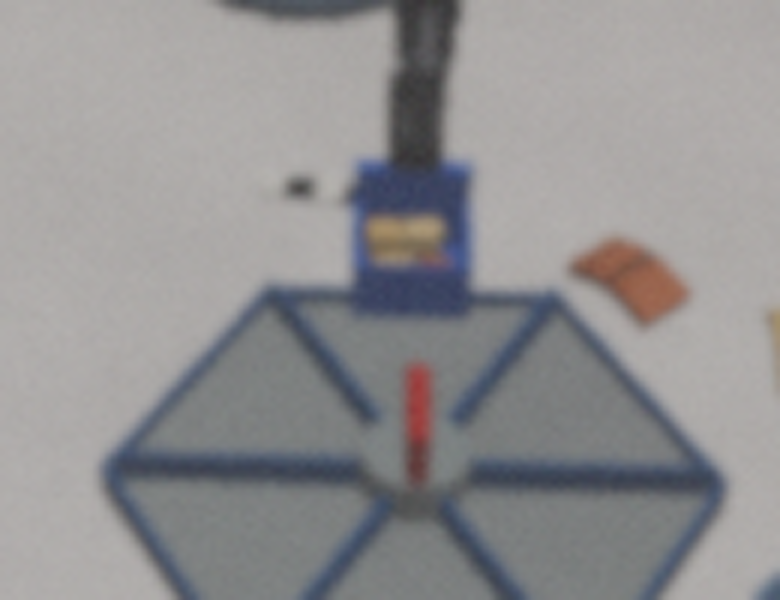

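Basket over the pocket (crop (415,240)), chips visible inside, centred on the bar. Set it down.

Call:
{"fn": "hand_motion", "kwargs": {
  "segments": [
    {"xyz": [0.001, 0, 0.015], "finger_gap": 0},
    {"xyz": [0.001, 0, 0.03], "finger_gap": 0},
    {"xyz": [0.001, 0, 0.042], "finger_gap": 0},
    {"xyz": [0.001, 0, 0.05], "finger_gap": 0},
    {"xyz": [0.001, 0, 0.054], "finger_gap": 0},
    {"xyz": [0.001, 0, 0.058], "finger_gap": 0},
    {"xyz": [0.001, 0, 0.06], "finger_gap": 0},
    {"xyz": [0.001, 0, 0.06], "finger_gap": 0}
  ]
}}

```text
t: 10.3
tcp_pos: [0.4845, 0.0875, 0.1745]
tool_rot: [0.698, 0.716, 0.0, 0.0]
force: [-0.2, -0.1, -1.6]
finger_gap: 0.102
gripper_force: 63.4
```

```bash
python3 -c "
from h import *
go([.484,.0873,.175],1.5);print(manip.sense()['force'])
s=snap('scene');V=cloud(s)
m,P=blob(s,V,(105,120,40),(130,255,255),(290,150,400,230),.066,.11);print('bk',len(P),rect(P),P[:,0].max(),np.percentile(P[:,1],[2,98]),np.percentile(P[:,2],[2,50,98]))"
```

```text
turn -0.0 q6 0.15
shift [-0.0002 -0.0005 -0.0005] cur [0.4845 0.0875 0.1745] yaw 1.5 z [ 0.001 -0.    -1.   ] t 10.3
[-0.20153397 -0.09915645 -1.64853255]
bk 5 (array([523.1,  93.1]), array([15.4, 82.7]), 46.2) 0.5476273055605182 [0.06326343 0.11656098] [0.07166011 0.08064777 0.09711722]
```

Call:
{"fn": "hand_motion", "kwargs": {
  "segments": [
    {"xyz": [0, 0, 0.002], "finger_gap": 0},
    {"xyz": [0, 0, 0.002], "finger_gap": 0},
    {"xyz": [0, 0, 0.002], "finger_gap": 0.5},
    {"xyz": [0, 0, 0.002], "finger_gap": 0.5},
    {"xyz": [0, 0, 0.002], "finger_gap": 0.5},
    {"xyz": [0, 0, 0.002], "finger_gap": 0.5},
    {"xyz": [0, 0, 0.002], "finger_gap": 0.5},
    {"xyz": [0, 0, -0.03], "finger_gap": 0.5},
    {"xyz": [0, 0, -0.07], "finger_gap": 0.5},
    {"xyz": [0, 0, -0.11], "finger_gap": 0.5},
    {"xyz": [0, 0, -0.13], "finger_gap": 0.5},
    {"xyz": [0, 0, -0.13], "finger_gap": 0.5}
  ]
}}

```text
t: 11.55
tcp_pos: [0.4862, 0.0876, 0.3075]
tool_rot: [0.698, 0.716, 0.003, 0.003]
force: [-0.1, 0.1, -0.7]
finger_gap: 0.5
gripper_force: 0.0
```

```bash
python3 -c "
from h import *
s=snap('scene');A=cv2.resize(s['pixels'][180:280,270:400],None,fx=6,fy=6,interpolation=cv2.INTER_CUBIC);cv2.imwrite('pics/c8.png',A[...,::-1])
go([.627,.091,.30],91.5)"
```

```text
turn 1.571 q6 1.69
turn -1.571 q6 -1.45
shift [-0.0003  0.1422  0.0059] cur [0.4849 0.0876 0.3054] yaw 1.5 z [ 0.003 -0.    -1.   ] t 11.6
```

View pics/c8.png

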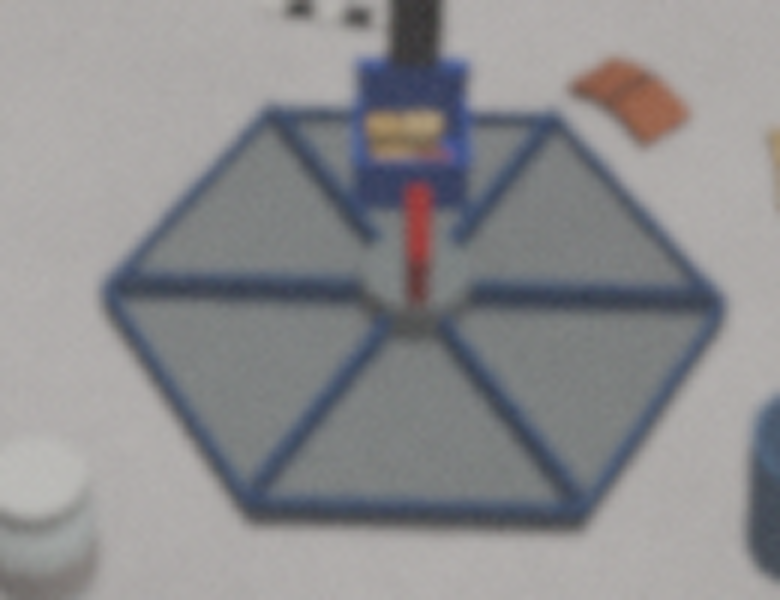

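The basket stands upright in the pocket with the chips. Now grip the bar.

Call:
{"fn": "hand_motion", "kwargs": {
  "segments": [
    {"xyz": [0, 0.05, 0], "twist": -0.15, "finger_gap": 0.5},
    {"xyz": [0, 0.1, 0], "twist": -0.3, "finger_gap": 0.5},
    {"xyz": [0, 0.142, 0], "twist": -0.45, "finger_gap": 0.5},
    {"xyz": [0, 0.142, 0], "twist": -0.6, "finger_gap": 0.5},
    {"xyz": [0, 0.142, 0], "twist": -0.75, "finger_gap": 0.5},
    {"xyz": [0, 0.142, 0], "twist": -0.9, "finger_gap": 0.5},
    {"xyz": [0, 0.142, 0], "twist": -1.05, "finger_gap": 0.5},
    {"xyz": [0, 0.142, 0], "twist": -1.2, "finger_gap": 0.5},
    {"xyz": [0, 0.142, 0], "twist": -1.35, "finger_gap": 0.5},
    {"xyz": [0, 0.142, 0], "twist": -1.5, "finger_gap": 0.5},
    {"xyz": [0, 0.142, 0], "twist": -1.571, "finger_gap": 0.5},
    {"xyz": [0, 0.142, 0.05], "twist": -1.571, "finger_gap": 0.5},
    {"xyz": [0, 0.142, 0.1], "twist": -1.571, "finger_gap": 0.5},
    {"xyz": [0, 0.142, 0.12], "twist": -1.571, "finger_gap": 0.5},
    {"xyz": [0, 0.142, 0.12], "twist": -1.571, "finger_gap": 0.5}
  ]
}}

```text
t: 13.1
tcp_pos: [0.6219, 0.0913, 0.1779]
tool_rot: [-0.013, 1.0, 0.0, -0.007]
force: [-1.3, 0.9, -0.1]
finger_gap: 0.5
gripper_force: 0.0
```

```bash
python3 -c "
from h import *
go([.627,.091,.121],91.5)
a=snap('top');W=cloud(a);s=snap('scene');V=cloud(s)
m,P=blob(s,V,(0,150,60),(8,255,255),(320,195,360,245),.10,.14);print(len(P),P.mean(0),rect(P))"
```

```text
turn -0.0 q6 -1.45
turn 3.141 q6 1.69
shift [-0.0058 -0.0005  0.0568] cur [0.6219 0.0913 0.1779] yaw 91.5 z [-0.013  0.    -1.   ] t 13.1
10 [0.62937576 0.0915775  0.13232191] (array([629.9,  92.5]), array([42.2,  3.5]), 0.5)
```

Call:
{"fn": "hand_motion", "kwargs": {
  "segments": [
    {"xyz": [0, 0, 0.02], "finger_gap": 0.5},
    {"xyz": [0, 0, 0.04], "finger_gap": 0.5},
    {"xyz": [0, 0, 0.055], "finger_gap": 0.5},
    {"xyz": [0, 0, 0.055], "finger_gap": 0.5},
    {"xyz": [0, 0, 0.055], "finger_gap": 0.5}
  ]
}}

```text
t: 13.7
tcp_pos: [0.6269, 0.0913, 0.1301]
tool_rot: [-0.013, 1.0, -0.0, 0.001]
force: [-0.1, -0.8, -0.1]
finger_gap: 0.502
gripper_force: 0.0
```

```bash
python3 -c "
from h import *
go([.627,.091,.121],91.5)"
```

```text
turn 0.0 q6 -1.45
turn 3.142 q6 1.69
shift [-0.0001 -0.0003  0.0091] cur [0.6269 0.0913 0.1301] yaw 91.5 z [ 0.001 -0.    -1.   ] t 13.7
```

Lower 8 mm more, close, and turn one click; then release and rise.

Call:
{"fn": "hand_motion", "kwargs": {
  "segments": [
    {"xyz": [0, 0, 0.008], "finger_gap": 0.5},
    {"xyz": [0, 0, 0.008], "finger_gap": 0},
    {"xyz": [0, 0, 0.008], "finger_gap": 0},
    {"xyz": [0, 0, 0.008], "finger_gap": 0},
    {"xyz": [0, 0, 0.008], "finger_gap": 0},
    {"xyz": [0, 0, 0.008], "finger_gap": 0}
  ],
  "clamp_n": 40
}}

```text
t: 14.3
tcp_pos: [0.6263, 0.091, 0.1217]
tool_rot: [-0.013, 1.0, -0.0, 0.0]
force: [-0.8, -2.6, 2.4]
finger_gap: 0.155
gripper_force: 40.8
```

Call:
{"fn": "hand_motion", "kwargs": {
  "segments": [
    {"twist": 0.04, "finger_gap": 0},
    {"twist": 0.1, "finger_gap": 0},
    {"twist": 0.17, "finger_gap": 0},
    {"twist": 0.24, "finger_gap": 0},
    {"twist": 0.31, "finger_gap": 0},
    {"twist": 0.38, "finger_gap": 0},
    {"twist": 0.45, "finger_gap": 0},
    {"twist": 0.52, "finger_gap": 0},
    {"twist": 0.59, "finger_gap": 0},
    {"twist": 0.66, "finger_gap": 0},
    {"twist": 0.73, "finger_gap": 0},
    {"twist": 0.8, "finger_gap": 0},
    {"twist": 0.87, "finger_gap": 0},
    {"twist": 0.94, "finger_gap": 0},
    {"twist": 1, "finger_gap": 0},
    {"twist": 1.03, "finger_gap": 0},
    {"twist": 1.047, "finger_gap": 0},
    {"twist": 1.047, "finger_gap": 0},
    {"twist": 1.047, "finger_gap": 0}
  ]
}}

```text
t: 16.2
tcp_pos: [0.6264, 0.0911, 0.1217]
tool_rot: [0.488, 0.873, -0.0, 0.0]
force: [-1.2, -2.9, 4.2]
finger_gap: 0.16
gripper_force: 41.1
```

```bash
python3 -c "
from h import *
go([.627,.091,.121],31.5)"
```

```text
turn 0.001 q6 -0.41
shift [-0.0004  0.0005  0.0007] cur [0.6264 0.0911 0.1217] yaw 31.5 z [ 0. -0. -1.] t 16.2
```

Call:
{"fn": "hand_motion", "kwargs": {
  "segments": [
    {"finger_gap": 0.5},
    {"finger_gap": 0.5},
    {"finger_gap": 0.5},
    {"xyz": [0, 0, -0.03], "finger_gap": 0.5},
    {"xyz": [0, 0, -0.07], "finger_gap": 0.5},
    {"xyz": [0, 0, -0.11], "finger_gap": 0.5},
    {"xyz": [0, 0, -0.14], "finger_gap": 0.7},
    {"xyz": [0, 0, -0.14], "finger_gap": 0.9},
    {"xyz": [0, 0, -0.14], "finger_gap": 0.9}
  ]
}}

```text
t: 17.1
tcp_pos: [0.6262, 0.0916, 0.2618]
tool_rot: [0.488, 0.873, 0.0, 0.0]
force: [-0.4, -0.5, -0.9]
finger_gap: 0.9
gripper_force: 0.0
```

```bash
cat >> h.py <<'E'
def look(extra=''):
    s=snap('top');W=cloud(s)
    for n,box in(('buff',(190,235,232,300)),('brown',(227,250,275,310))):
        m,P=blob(s,W,(0,60,40),(30,255,255),box,.006,.05)
        if len(P)>50: print(n,len(P),rect(P),np.percentile(P[:,2],[5,95]).round(3))
    m,P=blob(s,W,(0,150,60),(8,255,255),(270,170,320,225),.12)
    if len(P)>20: print('bar',len(P),rect(P))
    s2=snap('scene');V=cloud(s2);m,P=blob(s2,V,(0,150,60),(8,255,255),(300,190,380,250),.12)
    if len(P)>5: print('bar scene',len(P),rect(P))
    A=np.hstack([cv2.resize(s['pixels'][130:310,180:390],None,fx=1.9,fy=2,interpolation=cv2.INTER_CUBIC),cv2.resize(s2['pixels'][170:290,260:420],None,fx=2.4,fy=3,interpolation=cv2.INTER_CUBIC)]); cv2.imwrite('pics/look%s.png'%extra,A[...,::-1])
E
python3 -c "
from h import *
look('1')
go([.4435,.3409,.25],92.8)"
```

```text
buff 305 (array([444.4, 340.4]), array([71.7, 40.4]), 4.6) [0.011 0.024]
bar 26 (array([615.4, 109.7]), array([11.4, 15.3]), 42.5)
bar scene 14 (array([632.3,  93.7]), array([ 7.6, 42.7]), 37.7)
turn -1.07 q6 -0.96
turn 2.072 q6 2.18
shift [ 0.3076 -0.0244  0.0104] cur [0.6251 0.0915 0.2597] yaw 31.5 z [-0.003  0.    -1.   ] t 17.2
```

View pics/look1.png

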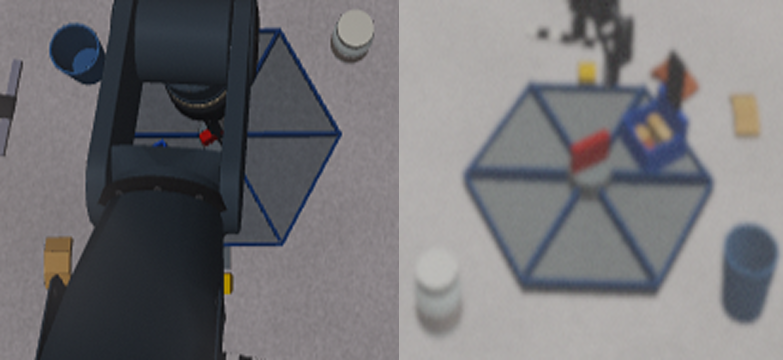

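Wheel turned one click, basket upright at stop1 (right view (655,130)); the brown sherd still lies behind it at (675,75), buff at (745,115). Next: buff sherd.

Call:
{"fn": "hand_motion", "kwargs": {
  "segments": [
    {"xyz": [0.045, -0.003, 0], "twist": -0.15, "finger_gap": 0.9},
    {"xyz": [0.09, -0.007, 0], "twist": -0.3, "finger_gap": 0.9},
    {"xyz": [0.135, -0.01, 0], "twist": -0.45, "finger_gap": 0.9},
    {"xyz": [0.18, -0.014, 0], "twist": -0.6, "finger_gap": 0.9},
    {"xyz": [0.225, -0.018, 0], "twist": -0.75, "finger_gap": 0.9},
    {"xyz": [0.27, -0.021, 0], "twist": -0.9, "finger_gap": 0.9},
    {"xyz": [0.3076, -0.0244, 0], "twist": -1.05, "finger_gap": 0.9},
    {"xyz": [0.3076, -0.0244, 0.05], "twist": -1.07, "finger_gap": 0.9},
    {"xyz": [0.3076, -0.0244, 0.1], "twist": -1.07, "finger_gap": 0.9},
    {"xyz": [0.3076, -0.0244, 0.15], "twist": -1.07, "finger_gap": 0.9},
    {"xyz": [0.3076, -0.0244, 0.17], "twist": -1.07, "finger_gap": 0.9},
    {"xyz": [0.3076, -0.0244, 0.17], "twist": -1.07, "finger_gap": 0.9},
    {"xyz": [0.3076, -0.0244, 0.17], "twist": -1.07, "finger_gap": 0.9}
  ]
}}

```text
t: 18.5
tcp_pos: [0.4441, 0.3406, 0.0904]
tool_rot: [-0.025, 1.0, -0.0, -0.001]
force: [0.6, 0.8, -0.2]
finger_gap: 0.896
gripper_force: 0.0
```

```bash
python3 -c "
from h import *
s=snap('top');W=cloud(s);s2=snap('scene');V=cloud(s2)
for q,Q,b in((s,W,(190,235,232,300)),(s2,V,(390,190,420,225))):
    m,P=blob(q,Q,(0,60,40),(30,255,255),b,.006,.05); print(len(P),len(P)>30 and rect(P))
m,P=blob(s,W,(0,60,40),(30,255,255),(227,250,275,310),.006,.05); print('brown',len(P),len(P)>30 and rect(P))
go([.444,.3407,.027],93)"
```

```text
189 (array([443.9, 340.6]), array([72.9, 40.5]), 1.0)
127 (array([449.8, 339.7]), array([64.7, 37.4]), 0.6)
brown 374 (array([385.3, 230.6]), array([75.1, 42.7]), 42.8)
turn -0.003 q6 -0.97
turn 3.138 q6 2.17
shift [ 0.0016 -0.0005  0.0654] cur [0.4455 0.3412 0.0924] yaw 92.8 z [ 0.002  0.001 -1.   ] t 18.6
```

Call:
{"fn": "hand_motion", "kwargs": {
  "segments": [
    {"xyz": [0, 0, 0.03], "finger_gap": 0.9},
    {"xyz": [0, 0, 0.055], "finger_gap": 0.9},
    {"xyz": [0, 0, 0.064], "finger_gap": 0.9},
    {"xyz": [0, 0, 0.064], "finger_gap": 0.9},
    {"xyz": [0, 0, 0.064], "finger_gap": 0},
    {"xyz": [0, 0, 0.064], "finger_gap": 0},
    {"xyz": [0, 0, 0.064], "finger_gap": 0},
    {"xyz": [0, 0, 0.064], "finger_gap": 0},
    {"xyz": [0, 0, 0.064], "finger_gap": 0},
    {"xyz": [0, 0, 0.064], "finger_gap": 0},
    {"xyz": [0, 0, 0.05], "finger_gap": 0},
    {"xyz": [0, 0, 0.02], "finger_gap": 0},
    {"xyz": [0, 0, -0.03], "finger_gap": 0},
    {"xyz": [0, 0, -0.07], "finger_gap": 0},
    {"xyz": [0, 0, -0.1], "finger_gap": 0},
    {"xyz": [0, 0, -0.1], "finger_gap": 0},
    {"xyz": [0, 0, -0.1], "finger_gap": 0}
  ],
  "clamp_n": 40
}}

```text
t: 20.3
tcp_pos: [0.4444, 0.3407, 0.1923]
tool_rot: [-0.025, 1.0, 0.0, 0.001]
force: [0.2, -0.1, -1.6]
finger_gap: 0.46
gripper_force: 41.0
```

```bash
python3 -c "
from h import *
go([.517,.0882,.19],91.5);go([.517,.0882,.19],1.5)"
```

```text
turn 0.023 q6 -1.43
turn 3.165 q6 1.71
shift [-0.0601 -0.2558  0.0023] cur [0.4444 0.3407 0.1923] yaw 92.8 z [ 0.001  0.001 -1.   ] t 20.3
turn 1.594 q6 0.14
shift [-0.0601 -0.2558  0.0023] cur [0.4444 0.3407 0.1923] yaw 92.8 z [ 0.001  0.001 -1.   ] t 20.3
```

Call:
{"fn": "hand_motion", "kwargs": {
  "segments": [
    {"xyz": [0, -0.03, 0], "finger_gap": 0},
    {"xyz": [-0.005, -0.07, 0], "finger_gap": 0},
    {"xyz": [-0.01, -0.11, 0], "finger_gap": 0},
    {"xyz": [-0.015, -0.15, 0], "twist": 0.023, "finger_gap": 0},
    {"xyz": [-0.02, -0.19, 0], "twist": 0.023, "finger_gap": 0},
    {"xyz": [-0.03, -0.225, 0], "twist": 0.023, "finger_gap": 0},
    {"xyz": [-0.045, -0.245, 0], "twist": 0.023, "finger_gap": 0},
    {"xyz": [-0.06, -0.2558, 0], "twist": 0.023, "finger_gap": 0},
    {"xyz": [-0.06, -0.2558, 0.03], "twist": 0.023, "finger_gap": 0},
    {"xyz": [-0.06, -0.2558, 0.06], "twist": 0.023, "finger_gap": 0},
    {"xyz": [-0.06, -0.2558, 0.07], "twist": 0.023, "finger_gap": 0},
    {"xyz": [-0.06, -0.2558, 0.07], "twist": 0.023, "finger_gap": 0},
    {"xyz": [-0.06, -0.2558, 0.07], "twist": 0.023, "finger_gap": 0}
  ]
}}

```text
t: 21.6
tcp_pos: [0.517, 0.0884, 0.1212]
tool_rot: [-0.013, 1.0, 0.0, -0.0]
force: [0.2, -0.7, -2.1]
finger_gap: 0.458
gripper_force: 41.0
```

```bash
python3 -c "
from h import *
go([.517,.0882,.092],91.5);print(manip.sense()['force'])"
```

```text
turn 0.0 q6 -1.43
turn 3.142 q6 1.71
shift [-0.     -0.0002  0.0292] cur [0.517  0.0884 0.1212] yaw 91.5 z [-0.001  0.    -1.   ] t 21.6
[ 0.23136629 -0.73479465 -2.05149152]
```

Call:
{"fn": "hand_motion", "kwargs": {
  "segments": [
    {"xyz": [0, 0, 0.01], "finger_gap": 0},
    {"xyz": [0, 0, 0.02], "finger_gap": 0},
    {"xyz": [0, 0, 0.026], "finger_gap": 0},
    {"xyz": [0, 0, 0.03], "finger_gap": 0},
    {"xyz": [0, 0, 0.031], "finger_gap": 0},
    {"xyz": [0, 0, 0.031], "finger_gap": 0},
    {"xyz": [0, 0, 0.031], "finger_gap": 0.7},
    {"xyz": [0, 0, 0.031], "finger_gap": 0.7},
    {"xyz": [0, 0, 0.031], "finger_gap": 0.7},
    {"xyz": [0, 0, 0.031], "finger_gap": 0.7},
    {"finger_gap": 0.7},
    {"xyz": [0, 0, -0.04], "finger_gap": 0.7},
    {"xyz": [0, 0, -0.09], "finger_gap": 0.7},
    {"xyz": [0, 0, -0.13], "finger_gap": 0.7},
    {"xyz": [0, 0, -0.15], "finger_gap": 0.5},
    {"xyz": [0, 0, -0.15], "finger_gap": 0.5}
  ]
}}

```text
t: 23.2
tcp_pos: [0.5191, 0.0882, 0.2747]
tool_rot: [-0.013, 1.0, -0.0, 0.004]
force: [-0.3, -0.2, 0.5]
finger_gap: 0.494
gripper_force: 0.0
```

```bash
python3 -c "
from h import *
look('2')
go([.6265,.091,.26],31.5)"
```

```text
bar 22 (array([598.1,  60.2]), array([93.5, 18.8]), 20.8)
bar scene 11 (array([630.3,  93.6]), array([ 4.1, 36.9]), 34.8)
turn 1.047 q6 -0.41
shift [-0.1099 -0.0002  0.0109] cur [0.5166 0.0883 0.2709] yaw 91.5 z [-0. -0. -1.] t 23.3
```

View pics/look2.png

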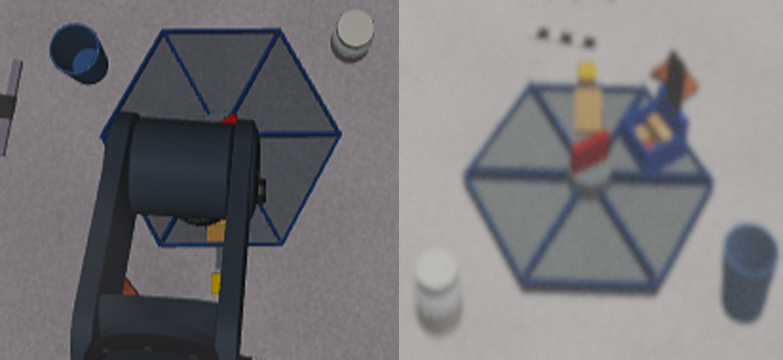

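Buff sherd lies in the pocket at the mark (right view (588,108)). Turn the second click.

Call:
{"fn": "hand_motion", "kwargs": {
  "segments": [
    {"xyz": [-0.04, 0, 0], "twist": 0.15, "finger_gap": 0.5},
    {"xyz": [-0.08, 0, 0], "twist": 0.3, "finger_gap": 0.5},
    {"xyz": [-0.11, 0, 0], "twist": 0.45, "finger_gap": 0.5},
    {"xyz": [-0.11, 0, 0], "twist": 0.6, "finger_gap": 0.5},
    {"xyz": [-0.11, 0, 0], "twist": 0.75, "finger_gap": 0.5},
    {"xyz": [-0.11, 0, 0], "twist": 0.9, "finger_gap": 0.5},
    {"xyz": [-0.11, 0, 0], "twist": 1.047, "finger_gap": 0.5},
    {"xyz": [-0.11, 0, 0.04], "twist": 1.047, "finger_gap": 0.5},
    {"xyz": [-0.11, 0, 0.08], "twist": 1.047, "finger_gap": 0.5},
    {"xyz": [-0.11, 0, 0.12], "twist": 1.047, "finger_gap": 0.5},
    {"xyz": [-0.11, 0, 0.13], "twist": 1.047, "finger_gap": 0.5},
    {"xyz": [-0.11, 0, 0.13], "twist": 1.047, "finger_gap": 0.5},
    {"xyz": [-0.11, 0, 0.13], "twist": 1.047, "finger_gap": 0.5}
  ]
}}

```text
t: 24.6
tcp_pos: [0.6278, 0.0911, 0.1418]
tool_rot: [0.489, 0.873, 0.0, 0.0]
force: [1.4, 0.7, 1.5]
finger_gap: 0.502
gripper_force: 0.0
```

```bash
python3 -c "
from h import *
go([.6265,.091,.1217],31.5)"
```

```text
turn 0.0 q6 -0.41
shift [ 0.0006 -0.0012  0.0201] cur [0.6278 0.0911 0.1418] yaw 31.5 z [ 0.001 -0.    -1.   ] t 24.6
```

Call:
{"fn": "hand_motion", "kwargs": {
  "segments": [
    {"xyz": [0, 0, 0.01], "finger_gap": 0.5},
    {"xyz": [0, 0, 0.02], "finger_gap": 0.5},
    {"xyz": [0, 0, 0.02], "finger_gap": 0},
    {"xyz": [0, 0, 0.02], "finger_gap": 0},
    {"xyz": [0, 0, 0.02], "finger_gap": 0},
    {"xyz": [0, 0, 0.02], "finger_gap": 0},
    {"xyz": [0, 0, 0.02], "finger_gap": 0}
  ],
  "clamp_n": 40
}}

```text
t: 25.3
tcp_pos: [0.6265, 0.0909, 0.1215]
tool_rot: [0.488, 0.873, -0.0, -0.0]
force: [-2.3, -2.5, 0.1]
finger_gap: 0.156
gripper_force: 41.8
```

Call:
{"fn": "hand_motion", "kwargs": {
  "segments": [
    {"twist": 0.04, "finger_gap": 0},
    {"twist": 0.1, "finger_gap": 0},
    {"twist": 0.17, "finger_gap": 0},
    {"twist": 0.24, "finger_gap": 0},
    {"twist": 0.31, "finger_gap": 0},
    {"twist": 0.38, "finger_gap": 0},
    {"twist": 0.45, "finger_gap": 0},
    {"twist": 0.52, "finger_gap": 0},
    {"twist": 0.59, "finger_gap": 0},
    {"twist": 0.66, "finger_gap": 0},
    {"twist": 0.73, "finger_gap": 0},
    {"twist": 0.8, "finger_gap": 0},
    {"twist": 0.87, "finger_gap": 0},
    {"twist": 0.94, "finger_gap": 0},
    {"twist": 1, "finger_gap": 0},
    {"twist": 1.03, "finger_gap": 0},
    {"twist": 1.047, "finger_gap": 0},
    {"twist": 1.047, "finger_gap": 0},
    {"twist": 1.047, "finger_gap": 0}
  ]
}}

```text
t: 27.2
tcp_pos: [0.6264, 0.0909, 0.1214]
tool_rot: [0.859, 0.512, -0.001, -0.0]
force: [-5.0, -2.1, 2.0]
finger_gap: 0.159
gripper_force: 42.1
```

Call:
{"fn": "hand_motion", "kwargs": {
  "segments": [
    {"finger_gap": 0.5},
    {"finger_gap": 0.5},
    {"finger_gap": 0.5},
    {"xyz": [0, 0, -0.03], "finger_gap": 0.5},
    {"xyz": [0, 0, -0.07], "finger_gap": 0.5},
    {"xyz": [0, 0, -0.11], "finger_gap": 0.5},
    {"xyz": [0, 0, -0.14], "finger_gap": 0.7},
    {"xyz": [0, 0, -0.14], "finger_gap": 0.9},
    {"xyz": [0, 0, -0.14], "finger_gap": 0.9}
  ]
}}

```text
t: 28.1
tcp_pos: [0.6276, 0.0913, 0.2622]
tool_rot: [0.859, 0.511, 0.001, 0.001]
force: [0.3, 0.0, 0.3]
finger_gap: 0.898
gripper_force: 0.0
```

```bash
python3 -c "
from h import *
look('3')
go([.3852,.2307,.25],43.5+90)"
```

```text
bar 41 (array([627.6,  93.9]), array([22. , 13.5]), 54.0)
turn 0.315 q6 1.35
turn -2.827 q6 -1.79
shift [ 0.0076 -0.2784  0.0106] cur [0.6263 0.0912 0.26  ] yaw -28.5 z [-0.002  0.    -1.   ] t 28.2
```

View pics/look3.png

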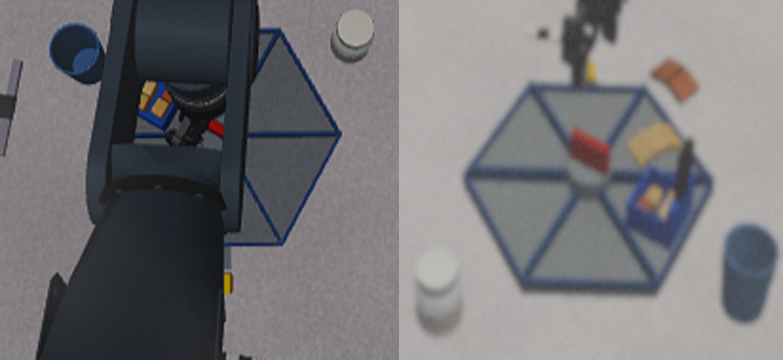

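Second click good: buff at stop1 (655,145), basket at stop2 (660,205), chips inside. Now the brown sherd.

Call:
{"fn": "hand_motion", "kwargs": {
  "segments": [
    {"xyz": [0.001, -0.04, 0], "twist": 0.05, "finger_gap": 0.95},
    {"xyz": [0.002, -0.085, 0], "twist": 0.1, "finger_gap": 0.95},
    {"xyz": [0.004, -0.13, 0], "twist": 0.15, "finger_gap": 0.95},
    {"xyz": [0.005, -0.175, 0], "twist": 0.2, "finger_gap": 0.95},
    {"xyz": [0.006, -0.22, 0], "twist": 0.25, "finger_gap": 0.95},
    {"xyz": [0.0076, -0.26, 0], "twist": 0.315, "finger_gap": 0.95},
    {"xyz": [0.0076, -0.2784, 0.04], "twist": 0.315, "finger_gap": 0.95},
    {"xyz": [0.0076, -0.2784, 0.09], "twist": 0.315, "finger_gap": 0.95},
    {"xyz": [0.0076, -0.2784, 0.14], "twist": 0.315, "finger_gap": 0.95},
    {"xyz": [0.0076, -0.2784, 0.17], "twist": 0.315, "finger_gap": 0.95},
    {"xyz": [0.0076, -0.2784, 0.17], "twist": 0.315, "finger_gap": 0.95},
    {"xyz": [0.0076, -0.2784, 0.17], "twist": 0.315, "finger_gap": 0.95}
  ]
}}

```text
t: 29.4
tcp_pos: [0.3853, 0.2303, 0.0906]
tool_rot: [0.929, 0.37, -0.002, -0.0]
force: [1.3, 0.7, 1.1]
finger_gap: 0.953
gripper_force: 0.0
```

```bash
python3 -c "
from h import *
s=snap('top');W=cloud(s);s2=snap('scene');V=cloud(s2)
for q,Q,b in((s,W,(227,250,285,310)),(s2,V,(350,180,400,215))):
    m,P=blob(q,Q,(0,60,40),(30,255,255),b,.006,.05); print(len(P),len(P)>30 and rect(P))
go([.3852,.2307,.028],133.5)"
```

```text
148 (array([385.4, 230.5]), array([73.8, 42.1]), 44.2)
138 (array([387.4, 232.8]), array([69.3, 47.5]), 42.9)
turn -0.0 q6 1.35
turn -3.142 q6 -1.79
shift [-0.0013 -0.0011  0.0643] cur [0.3868 0.2308 0.0923] yaw -46.5 z [ 0.002  0.001 -1.   ] t 29.5
```

Call:
{"fn": "hand_motion", "kwargs": {
  "segments": [
    {"xyz": [0, 0, 0.03], "finger_gap": 0.95},
    {"xyz": [0, 0, 0.055], "finger_gap": 0.95},
    {"xyz": [0, 0, 0.063], "finger_gap": 0.95},
    {"xyz": [0, 0, 0.063], "finger_gap": 0.95},
    {"xyz": [0, 0, 0.063], "finger_gap": 0},
    {"xyz": [0, 0, 0.063], "finger_gap": 0},
    {"xyz": [0, 0, 0.063], "finger_gap": 0},
    {"xyz": [0, 0, 0.063], "finger_gap": 0},
    {"xyz": [0, 0, 0.063], "finger_gap": 0},
    {"xyz": [0, 0, 0.063], "finger_gap": 0},
    {"xyz": [0, 0, 0.05], "finger_gap": 0},
    {"xyz": [0, 0, 0.02], "finger_gap": 0},
    {"xyz": [0, 0, -0.03], "finger_gap": 0},
    {"xyz": [0, 0, -0.07], "finger_gap": 0},
    {"xyz": [0, 0, -0.1], "finger_gap": 0},
    {"xyz": [0, 0, -0.1], "finger_gap": 0},
    {"xyz": [0, 0, -0.1], "finger_gap": 0}
  ],
  "clamp_n": 40
}}

```text
t: 31.2
tcp_pos: [0.3859, 0.2305, 0.1921]
tool_rot: [0.929, 0.37, 0.001, 0.0]
force: [-0.5, -0.2, -2.0]
finger_gap: 0.503
gripper_force: 41.7
```

```bash
python3 -c "
from h import *
go([.517,.0882,.19],91.5);go([.517,.0882,.19],1.5)"
```

```text
turn 0.733 q6 1.71
turn -2.409 q6 -1.43
shift [-0.0028  0.1935  0.0022] cur [0.3859 0.2305 0.1921] yaw -46.5 z [ 0.002  0.001 -1.   ] t 31.2
turn -0.838 q6 0.14
shift [-0.0028  0.1935  0.0022] cur [0.3859 0.2305 0.1921] yaw -46.5 z [ 0.002  0.001 -1.   ] t 31.2
```

Call:
{"fn": "hand_motion", "kwargs": {
  "segments": [
    {"xyz": [0, 0.03, 0], "twist": 0.1, "finger_gap": 0},
    {"xyz": [0, 0.06, 0], "twist": 0.22, "finger_gap": 0},
    {"xyz": [-0.001, 0.095, 0], "twist": 0.35, "finger_gap": 0},
    {"xyz": [-0.002, 0.13, 0], "twist": 0.48, "finger_gap": 0},
    {"xyz": [-0.0028, 0.16, 0], "twist": 0.6, "finger_gap": 0},
    {"xyz": [-0.0028, 0.185, 0], "twist": 0.7, "finger_gap": 0},
    {"xyz": [-0.0028, 0.1935, 0], "twist": 0.733, "finger_gap": 0},
    {"xyz": [-0.0028, 0.1935, 0.03], "twist": 0.733, "finger_gap": 0},
    {"xyz": [-0.0028, 0.1935, 0.06], "twist": 0.733, "finger_gap": 0},
    {"xyz": [-0.0028, 0.1935, 0.07], "twist": 0.733, "finger_gap": 0},
    {"xyz": [-0.0028, 0.1935, 0.07], "twist": 0.733, "finger_gap": 0},
    {"xyz": [-0.0028, 0.1935, 0.07], "twist": 0.733, "finger_gap": 0}
  ]
}}

```text
t: 32.4
tcp_pos: [0.517, 0.0886, 0.1215]
tool_rot: [1.0, 0.013, -0.0, -0.0]
force: [-0.0, -0.8, -1.1]
finger_gap: 0.505
gripper_force: 41.6
```

```bash
python3 -c "
from h import *
go([.517,.0882,.092],91.5)"
```

```text
turn 0.001 q6 1.71
turn -3.141 q6 -1.43
shift [0.     0.0004 0.0295] cur [0.517  0.0886 0.1215] yaw -88.5 z [-0.  0. -1.] t 32.4
```

Call:
{"fn": "hand_motion", "kwargs": {
  "segments": [
    {"xyz": [0, 0, 0.01], "finger_gap": 0},
    {"xyz": [0, 0, 0.02], "finger_gap": 0},
    {"xyz": [0, 0, 0.026], "finger_gap": 0},
    {"xyz": [0, 0, 0.029], "finger_gap": 0},
    {"xyz": [0, 0, 0.031], "finger_gap": 0},
    {"xyz": [0, 0, 0.031], "finger_gap": 0},
    {"xyz": [0, 0, 0.031], "finger_gap": 0.75},
    {"xyz": [0, 0, 0.031], "finger_gap": 0.75},
    {"xyz": [0, 0, 0.031], "finger_gap": 0.75},
    {"xyz": [0, 0, 0.031], "finger_gap": 0.75},
    {"finger_gap": 0.75},
    {"xyz": [0, 0, -0.04], "finger_gap": 0.75},
    {"xyz": [0, 0, -0.09], "finger_gap": 0.75},
    {"xyz": [0, 0, -0.13], "finger_gap": 0.75},
    {"xyz": [0, 0, -0.15], "finger_gap": 0.5},
    {"xyz": [0, 0, -0.15], "finger_gap": 0.5}
  ]
}}

```text
t: 34.0
tcp_pos: [0.5191, 0.0882, 0.2747]
tool_rot: [1.0, 0.013, 0.004, 0.0]
force: [-0.5, 0.0, -1.1]
finger_gap: 0.503
gripper_force: 0.0
```

```bash
python3 -c "
from h import *
look('4')
go([.6265,.091,.26],-28.5)"
```

```text
turn -1.048 q6 0.64
turn -4.189 q6 -2.5
shift [0.1099 0.     0.0108] cur [0.5166 0.0882 0.2709] yaw -88.5 z [-0.001  0.    -1.   ] t 34.1
```

View pics/look4.png

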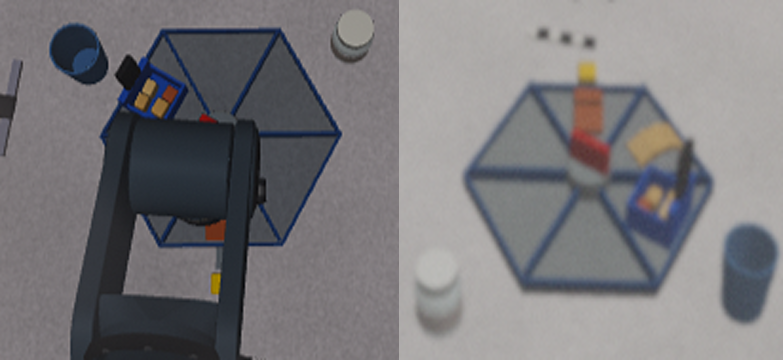

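Brown sherd in the pocket at the mark (588,108), all four chips visible in the basket. Third click.

Call:
{"fn": "hand_motion", "kwargs": {
  "segments": [
    {"xyz": [0.04, 0, 0], "twist": -0.15, "finger_gap": 0.5},
    {"xyz": [0.08, 0, 0], "twist": -0.3, "finger_gap": 0.5},
    {"xyz": [0.11, 0, 0], "twist": -0.45, "finger_gap": 0.5},
    {"xyz": [0.11, 0, 0], "twist": -0.6, "finger_gap": 0.5},
    {"xyz": [0.11, 0, 0], "twist": -0.75, "finger_gap": 0.5},
    {"xyz": [0.11, 0, 0], "twist": -0.9, "finger_gap": 0.5},
    {"xyz": [0.11, 0, 0], "twist": -1.048, "finger_gap": 0.5},
    {"xyz": [0.11, 0, 0.04], "twist": -1.048, "finger_gap": 0.5},
    {"xyz": [0.11, 0, 0.08], "twist": -1.048, "finger_gap": 0.5},
    {"xyz": [0.11, 0, 0.12], "twist": -1.048, "finger_gap": 0.5},
    {"xyz": [0.11, 0, 0.13], "twist": -1.048, "finger_gap": 0.5},
    {"xyz": [0.11, 0, 0.13], "twist": -1.048, "finger_gap": 0.5},
    {"xyz": [0.11, 0, 0.13], "twist": -1.048, "finger_gap": 0.5}
  ]
}}

```text
t: 35.4
tcp_pos: [0.6278, 0.091, 0.1418]
tool_rot: [0.859, 0.511, 0.0, 0.0]
force: [-0.7, -0.2, 0.8]
finger_gap: 0.501
gripper_force: 0.0
```

```bash
python3 -c "
from h import *
go([.6265,.091,.1217],-28.5)"
```

```text
turn 0.0 q6 0.64
turn -3.141 q6 -2.5
shift [-0.0006 -0.0011  0.0201] cur [0.6278 0.091  0.1418] yaw -28.5 z [ 0.001  0.    -1.   ] t 35.4
```

Call:
{"fn": "hand_motion", "kwargs": {
  "segments": [
    {"xyz": [0, 0, 0.01], "finger_gap": 0.5},
    {"xyz": [0, 0, 0.02], "finger_gap": 0.5},
    {"xyz": [0, 0, 0.02], "finger_gap": 0},
    {"xyz": [0, 0, 0.02], "finger_gap": 0},
    {"xyz": [0, 0, 0.02], "finger_gap": 0},
    {"xyz": [0, 0, 0.02], "finger_gap": 0},
    {"xyz": [0, 0, 0.02], "finger_gap": 0}
  ],
  "clamp_n": 40
}}

```text
t: 36.1
tcp_pos: [0.6266, 0.0913, 0.1215]
tool_rot: [0.859, 0.512, -0.0, -0.0]
force: [-2.4, 0.3, 0.2]
finger_gap: 0.153
gripper_force: 41.5
```

Call:
{"fn": "hand_motion", "kwargs": {
  "segments": [
    {"twist": 0.04, "finger_gap": 0},
    {"twist": 0.1, "finger_gap": 0},
    {"twist": 0.17, "finger_gap": 0},
    {"twist": 0.24, "finger_gap": 0},
    {"twist": 0.31, "finger_gap": 0},
    {"twist": 0.38, "finger_gap": 0},
    {"twist": 0.45, "finger_gap": 0},
    {"twist": 0.52, "finger_gap": 0},
    {"twist": 0.59, "finger_gap": 0},
    {"twist": 0.66, "finger_gap": 0},
    {"twist": 0.73, "finger_gap": 0},
    {"twist": 0.8, "finger_gap": 0},
    {"twist": 0.87, "finger_gap": 0},
    {"twist": 0.94, "finger_gap": 0},
    {"twist": 1, "finger_gap": 0},
    {"twist": 1.03, "finger_gap": 0},
    {"twist": 1.047, "finger_gap": 0},
    {"twist": 1.047, "finger_gap": 0},
    {"twist": 1.047, "finger_gap": 0}
  ]
}}

```text
t: 38.0
tcp_pos: [0.6267, 0.091, 0.1214]
tool_rot: [1.0, 0.014, -0.0, 0.0]
force: [-3.1, 0.4, 2.1]
finger_gap: 0.163
gripper_force: 41.8
```

Call:
{"fn": "hand_motion", "kwargs": {
  "segments": [
    {"finger_gap": 0.5},
    {"finger_gap": 0.5},
    {"finger_gap": 0.5},
    {"xyz": [0, 0, -0.03], "finger_gap": 0.5},
    {"xyz": [0, 0, -0.07], "finger_gap": 0.5},
    {"xyz": [0, 0, -0.11], "finger_gap": 0.5},
    {"xyz": [0, 0, -0.14], "finger_gap": 0.5},
    {"xyz": [0, 0, -0.14], "finger_gap": 0.5}
  ]
}}

```text
t: 38.8
tcp_pos: [0.6305, 0.091, 0.2671]
tool_rot: [1.0, 0.013, 0.006, 0.0]
force: [0.3, 0.7, 0.8]
finger_gap: 0.501
gripper_force: 0.0
```

Call:
{"fn": "hand_motion", "kwargs": {
  "segments": [
    {"xyz": [0.02, -0.04, 0], "finger_gap": 0.5},
    {"xyz": [0.04, -0.08, 0], "finger_gap": 0.5},
    {"xyz": [0.06, -0.12, 0], "finger_gap": 0.5},
    {"xyz": [0.08, -0.16, 0], "finger_gap": 0.5},
    {"xyz": [0.08, -0.16, 0], "finger_gap": 0.5},
    {"xyz": [0.08, -0.16, 0], "finger_gap": 0.5}
  ]
}}

```text
t: 39.4
tcp_pos: [0.7022, 0.254, 0.2594]
tool_rot: [1.0, 0.014, -0.001, 0.0]
force: [-0.9, -0.2, -0.9]
finger_gap: 0.498
gripper_force: 0.0
```

```bash
python3 -c "
from h import *
print(manip.sense()['tcp_pos']);look('5')
s=snap('top');save(s,'full5.png')"
```

```text
[0.70222197 0.25402537 0.25938511]
bar 94 (array([626.7,  90.1]), array([57.2, 11.1]), 1.6)
bar scene 8 (array([635.1,  90.9]), array([36.4,  0.2]), 1.0)
```

View pics/look5.png

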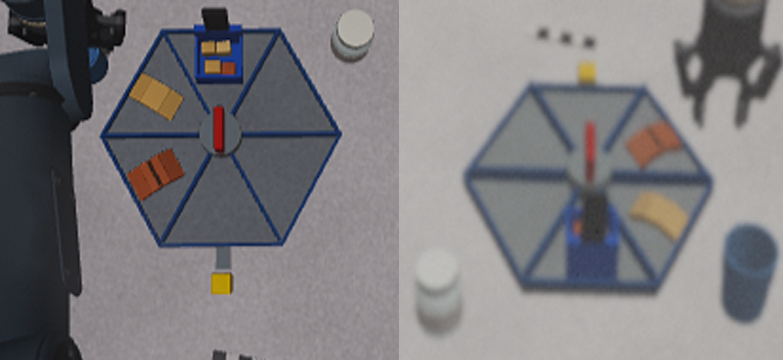

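The wheel stands at the third click: basket with all four chips opposite (218,55), both sherds in their pockets, empty pocket at the mark. One last check by colour for any other sherd on the table.

```bash
python3 - <<'E'
from h import *
for n in('top','scene'):
    s=snap(n);W=cloud(s)
    m,P=blob(s,W,(0,60,40),(30,255,255),(0,0,640,400),.006,.05)
    m&=(W[...,0]>-.3)&(W[...,0]<1.1)&(abs(W[...,1])<.8)
    k,l,st,c=cv2.connectedComponentsWithStats(m.astype(np.uint8))
    for i in range(1,k):
        if st[i,4]>40: print(n,st[i].tolist(),np.nanmean(W[l==i],0).round(3))
E
```

```text
top [500, 64, 71, 96, 856] [ 0.873 -0.595  0.028]
top [529, 68, 34, 16, 186] [ 1.045 -0.665  0.028]
top [565, 75, 16, 28, 247] [ 1.008 -0.767  0.03 ]
top [91, 94, 49, 53, 1533] [0.863 0.646 0.036]
top [65, 99, 28, 24, 289] [0.89  0.76  0.036]
top [522, 98, 29, 41, 258] [ 0.894 -0.644  0.008]
top [551, 107, 26, 37, 349] [ 0.869 -0.742  0.024]
top [61, 131, 20, 14, 197] [0.804 0.776 0.038]
top [479, 196, 9, 28, 174] [ 0.609 -0.469  0.018]
top [102, 204, 14, 97, 798] [0.463 0.631 0.029]
top [53, 206, 38, 35, 303] [0.564 0.745 0.016]
top [133, 211, 13, 19, 129] [0.559 0.557 0.022]
top [66, 242, 13, 19, 58] [0.463 0.748 0.008]
top [520, 260, 47, 11, 117] [ 0.447 -0.638  0.021]
top [292, 266, 11, 11, 41] [0.422 0.086 0.047]
top [81, 286, 13, 13, 47] [0.347 0.691 0.008]
top [68, 289, 24, 15, 82] [0.331 0.716 0.009]
scene [444, 149, 22, 8, 74] [0.112 0.583 0.033]
scene [482, 181, 36, 9, 120] [0.313 0.717 0.038]
scene [471, 186, 68, 58, 619] [0.538 0.681 0.03 ]
scene [490, 198, 14, 13, 44] [0.407 0.702 0.015]
scene [500, 213, 17, 11, 63] [0.477 0.725 0.008]
scene [447, 219, 24, 20, 293] [0.55  0.529 0.021]
scene [180, 222, 6, 15, 59] [ 0.612 -0.469  0.019]
scene [73, 256, 55, 26, 441] [ 0.806 -0.696  0.029]
scene [38, 269, 109, 75, 1032] [ 0.987 -0.609  0.028]
scene [484, 277, 86, 46, 1703] [0.875 0.659 0.036]
scene [544, 279, 17, 13, 160] [0.807 0.778 0.039]
scene [47, 289, 19, 25, 205] [ 0.952 -0.763  0.029]
scene [77, 307, 20, 13, 74] [ 0.97  -0.672  0.008]
```

Only boxes, tray, tape, brush, book and pot remain; no further sherds. Hand in.

```bash
python3 -c "
from station import manip
print(manip.sign_off())"
```

```text
the job is handed in; nothing more can be done
None
```

The job is handed in, and the sign-off gave no verdict: all four chips are in the basket, the basket and both sherds stand in successive pockets, the wheel is at the third click with an empty pocket at the mark, and no bystander was touched.

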